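Make up the clown's bed and lay the clown in it

ROBOT

A 6-joint arm with a two-finger parallel gripper is mounted at the origin on the work surface. World frame = base frame: x ahead of the robot, y to its left, z up, the work surface at z = 0. Lengths are in mm, angles in rad, forces in N, time in s.
With the tool pointing down it reaches from about 400 to 925 mm from the base axis. Payload 3.4 kg.
Tool frame: the origin (TCP) lies midway between the tips of the shut fingers; the grasp point (between the pads) lies 19 mm behind it; z points along the fingers, y is the direction in which the jaws open and shut (so a half turn about z gives the same grasp; the last joint's range is limited). The gripper opens to 85 mm and grips with 20 to 120 N. Pads are 22 mm wide; open, the fingers measure 114 mm over their backs; the gripper's body (76 mm by 85 mm) begins 54 mm behind the grasp point. The pads swing forward as they close: fully open they stand 13 mm farther back than shut.
Start: joints at [-1.244, 0.307, 1.506, -0, 1.328, -0.073], TCP at [224.316, -529.446, 231.305] pointing down, gripper open.
Joint ranges: [-3.12, 3.12], [-1.05, 2.28], [0.14, 2.33], [-1.42, 4.57], [0.1, 2.73], [-2.68, 2.68]. Speed limits (rad/s): [2.57, 2.57, 3.14, 3.14, 3.14, 3.14].

INTERFACE

Orientations are given as a unit quaternion [w, x, y, z].
In Python, from workcell import get_obs, vision, r gives the robot as it stands.
- The arm moves only by the shell command python3 -m handwheel 'ROWS' [OPENING]. ROWS is JSON, a list that holds one entry, the list of rows, each a list of 6 numbers: the shift along the world's x, y, z scaled (see below), then the turn, a rotation vector about the world's x, y, z scaled (see below). In form: [[[x, y, z, ax, ay, az], ...]]. A call has 1 to 10 rows; each row is the pose to reach, as a shift and turn from the pose commanded when the call began, turning the shorter way round; what a row does not reach only later rows make up. The controller multiplies each number of a shift by 50 cm and each number of a turn by 180 degrees. A row lasts 1/8 s, in which the tool goes at most 62.5 mm and 10.7 degrees, less where a joint would pass 70% of its speed; a pose out of reach is approached as far as the arm can. A call with a number of a shift or a turn outside -1 to 1 is refused whole. A call with a gripper value outside its range is refused whole. OPENING is the opening, from -1 (shut) to 1 (fully open), set as the call begins (- or left out, the last holds). The fingers move at their own pace and stop on an object; the grip force is fixed at half the most. Time passes only in rows, so rows that repeat a pose let the fingers close. It gives the time, the measured TCP pose, the force and the opening at its end, in the units of the state.
- get_obs(): the state, without advancing time (a new reading comes with each control period).
- vision.snapshot(name): name is "scene" or "top" or "wrist"; returns a dict with "pixels" (480x640x3 uint8, red, green, blue), "depth" (480x640 float32, mm along the optical axis (not along the pixel's ray), 0 where there is no reading), "intrinsics" (3x3 intrinsics, pixels), "k1" (the pictures are not rectified: a ray, as slopes to the right and down, at radius r is drawn at 1 + k1 r^2 times it, then the intrinsics apply), "world_from_camera" (4x4, takes a point from camera to world coordinates). Camera axes: x right, y down, z forward; pixel columns grow to the right and rows downward; lengths in mm; the calibration is good to about 2 mm. A picture is of the moment at which its call begins.
- r.close_job(): hands the job in, once; it reports no verdict.
The state is a dict: "t": time; "joints": joint angles; "joint_vel": joint speeds; "tau": joint torques, N m; "position": TCP position; "orientation": TCP orientation; "force": force on the tool from outside, world axes, zero at the start; "wrist_torque": the same for the moment, N m; "finger_gap": opening from 0.0 (shut) to 1.0 (fully open).
Only numpy, scipy, OpenCV 4.12 (cv2) and the standard library are available. Lean on these libraries where they do the work, as an engineer would, in place of code of your own. Each camera call takes 0.05 s, during which the arm holds its last target.

TASK

Put the wooden clown to bed. Take the reversible board off its stand, turn it over so that the cradle side is up and seat it again fully down on the stand's two pins, in line with the stand (the slotted block is there to stand the board on end while you change your grip); then lay the clown on its side in the two V-shaped cradle supports, head towards either end, and let go. Do not knock the clown over on the table and leave the dinosaur, the cup and the clear cube where they are.

Things in the scene. Friction and masses are not known exactly. Their poses are not given: they have to be found in the camera images.
- board_mid (a point): Centre of the loose wooden board, 160 long (x), 56 wide (y), 12 mm thick; z points out of its plain face (two dark lines), up at the start. 13 mm through holes at x = +-68, both y = +14 mm: a half turn about its y axis fits the pins again; one about its x axis also needs a half turn on the flat. Gripped across its 56 mm width by its clear long edges. About 0.12 kg.
- board_cradle (a point): On the board's cradle face, at the centre, axes as board_mid (z into the board, so down when the cradle is up). Two V supports stand on this face at |x| = 30 to 40, |y| up to 25 mm, 17 mm high; the face is bare between them. A 36 mm cylinder lying in both Vs along x has its axis 23 mm off this face.
- stand: Fixed wooden stand, 160 long (x), 48 mm wide (y); origin under its centre on the table, z up. Pedestals at |x| = 54 to 80 mm with tops 45 mm high, an open well between. 10 mm steel pins with tapered tips, 9 mm tall, on the tops at x = +-68, both y = +14 mm. At the start the board sits on it, axes parallel; seated either way up, board_mid is 51 mm above the origin.
- slot: Fixed dark wooden block, 80 along its slot (x), 70 mm across (y); origin under its centre on the table, z up. Slot open at top and ends: 16 mm wide, floor 10 mm above the table, straight walls to 26, then flaring to 26 mm wide at 35 mm. The board stands in it on end, its width along the slot, board_mid then 90 mm above the table; it may lean up to 0.25 rad.
- clown_mid (a point): Grip point of the loose wooden clown, on its axis 58 mm above its base; z runs from base to head. Starts upright on the table. Body: a cylinder of stacked discs, 36 mm diameter, 96 mm tall, its middle 10 mm below this point; above it a 26 mm round head and pointed hat, 139 mm in all. About 0.10 kg.
- dino: Green plastic long-necked dinosaur, 175 mm long (its x), 42 mm wide, 105 mm high; origin on the table under its middle. Bystander.
- cup: Stainless steel toy cup, 64 mm across the rim, 60 mm high; origin at the centre of its underside. Bystander.
- cube: Clear acrylic cube of 50 mm; origin at the centre of its underside. Bystander.

How it is judged:
By the outcome, as a careful person would: the job done as asked, in the order asked, and still so for the second after the job is handed in, with the robot touching nothing.
It also fails if it takes over 72 s, if anything falls off the work surface, if the arm or the gripper's body presses on something with over 40 N, if the wrist force passes 120 N, or if a joint passes its speed limit or range.

## Working session

There is one attempt and no reset: what is moved stays moved. The work goes in short steps, Python scripts to look and compute and a shell command to move; the robot and the scene stay as the last step left them, time stands still between calls to the robot, and variables do not carry over. Pictures are saved under pics/ and viewed, and the job is handed in when it is done.

```bash
ls; mkdir -p pics; python3 - <<'E'
from workcell import get_obs, vision, r
import cv2,numpy as np
print(get_obs())
for n in ["scene","top"]:
    s=vision.snapshot(n); cv2.imwrite(f"pics/{n}0.png",s["pixels"][:,:,::-1]); np.savez(f"{n}0.npz",**s)
    print(n,s["intrinsics"],s["k1"],s["world_from_camera"])
E
```

```text
pics
{'t': 0.0, 'joints': array([-1.24351371e+00,  3.07582724e-01,  1.50769063e+00, -1.75605170e-05,
        1.32841247e+00, -7.34895735e-02]), 'joint_vel': array([ 0.00214397,  0.00181126, -0.00104629, -0.00043757,  0.00049931,
        0.00014122]), 'tau': array([ 2.67264993e-03, -4.57548666e+01, -2.51918900e+01,  2.81259099e-04,
        1.34154657e-02,  1.29485414e-05]), 'position': array([ 224.07168869, -528.76967394,  230.36898191]), 'orientation': array([-1.03709063e-03,  9.79988841e-01,  1.99049681e-01, -1.40904625e-04]), 'force': array([-0.34175189, -0.78816656,  0.13509985]), 'wrist_torque': array([ 0.03929115, -0.02217318, -0.00765386]), 'finger_gap': 0.9988753867147885}
scene [[605.56197419   0.         315.56536072]
 [  0.         605.56197419 233.07967746]
 [  0.           0.           1.        ]] -0.11936433671539057 [[ 8.30114554e-01  4.16529977e-01 -3.70692062e-01  9.21533884e+02]
 [ 5.57319181e-01 -5.98975557e-01  5.74998793e-01 -5.30455775e+02]
 [ 1.74687494e-02 -6.83908664e-01 -7.29358473e-01  7.24277089e+02]
 [ 0.00000000e+00  0.00000000e+00  0.00000000e+00  1.00000000e+00]]
top [[468.18662651   0.         330.43699771]
 [  0.         468.18662651 236.8637519 ]
 [  0.           0.           1.        ]] -0.04843704768891116 [[-2.95690956e-02 -9.96685555e-01  7.57863651e-02  5.30023856e+02]
 [-9.99259223e-01  2.76067220e-02 -2.68118207e-02  1.26556811e+01]
 [ 2.46307413e-02 -7.65230256e-02 -9.96763539e-01  8.18645579e+02]
 [ 0.00000000e+00  0.00000000e+00  0.00000000e+00  1.00000000e+00]]
```

View pics/scene0.png

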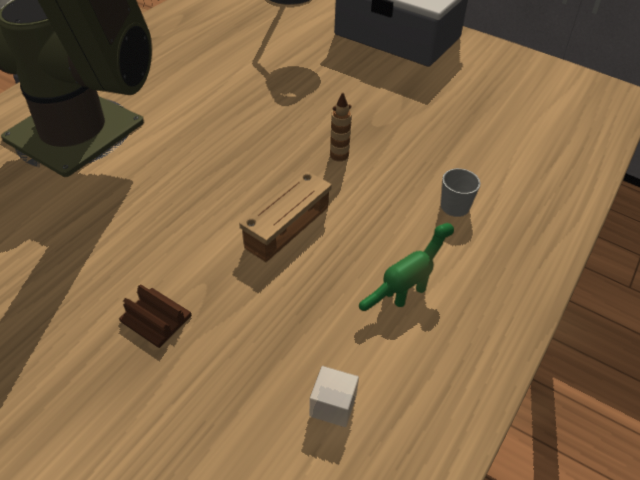

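View pics/top0.png

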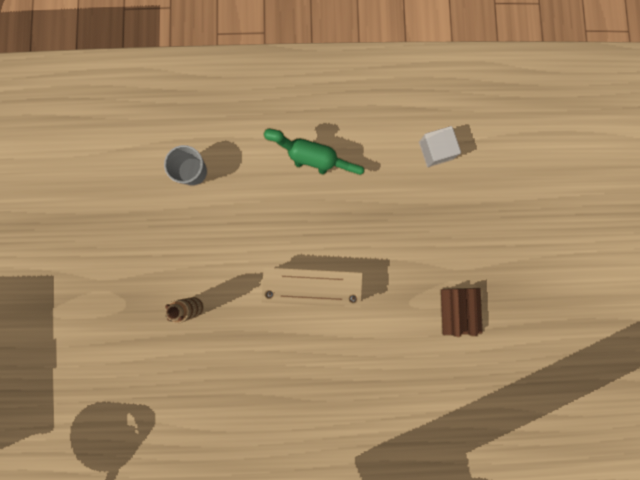

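The pictures show the board on its stand in the top view at about (312,286), with its holes at (268,295) and (352,299). The slot block is at (462,312), the clown at (185,310), the dinosaur at (315,153), the cup at (186,166) and the cube at (440,146).

```bash
cat > h.py <<'E'
import numpy as np, cv2
from scipy.spatial.transform import Rotation as R
def load(n): return dict(np.load(n))
def und(s,uv):
    K=s["intrinsics"];k=float(s["k1"])
    uv=np.atleast_2d(np.asarray(uv,float)).reshape(-1,1,2)
    return cv2.undistortPoints(uv,K,np.array([k,0,0,0,0.]),None,None).reshape(-1,2) if False else cv2.undistortPointsIter(uv,K,np.array([k,0,0,0.]),None,None,(3,50,1e-9)).reshape(-1,2)
def rays(s,uv):
    d=und(s,uv); d=np.c_[d,np.ones(len(d))]
    T=s["world_from_camera"]; return T[:3,3], d@T[:3,:3].T
def onplane(s,uv,z):
    o,d=rays(s,uv); return o+d*((z-o[2])/d[:,2])[:,None]
def cloud(s):
    v,u=np.mgrid[0:480,0:640]; o,d=rays(s,np.c_[u.ravel(),v.ravel()])
    return (o+d*s["depth"].ravel()[:,None]).reshape(480,640,3)
def proj(s,P):
    T=np.linalg.inv(s["world_from_camera"]); p=np.atleast_2d(P)@T[:3,:3].T+T[:3,3]
    q=p[:,:2]/p[:,2:]; q=q*(1+float(s["k1"])*(q**2).sum(1,keepdims=True))
    return q@s["intrinsics"][:2,:2].T+s["intrinsics"][:2,2]
E
python3 - <<'E'
from h import *
s=load("top0.npz"); C=cloud(s); g=cv2.cvtColor(s["pixels"],cv2.COLOR_RGB2HSV)
# board
Z=C[:,:,2]
np.set_printoptions(precision=1,suppress=True)
for nm,(u0,u1,v0,v1),(z0,z1) in [("board",(250,375,255,310),(50,64)),("slot",(430,495,280,345),(25,45)),("slotall",(430,495,280,345),(12,45)),("clown",(155,210,290,330),(8,150)),("dino",(255,370,120,185),(8,120)),("cup",(160,212,140,190),(8,80)),("cube",(415,465,120,170),(8,70))]:
    m=np.zeros(Z.shape,np.uint8); m[v0:v1,u0:u1]=((Z>z0)&(Z<z1)&(s["depth"]>0))[v0:v1,u0:u1]
    P=C[m>0]; rc=cv2.minAreaRect(P[:,:2].astype(np.float32))
    print(nm,len(P),"rect",np.round(rc[0],1),np.round(rc[1],1),round(rc[2],2),"zmed",np.median(P[:,2]),"zmax",P[:,2].max(), "mean",P.mean(0))
print(onplane(s,[(268.5,294.5),(352,298.5)],57))
print("table",np.median(C[350:400,200:300,2]),np.median(C[200:230,200:400,2]))
im=cv2.resize(s["pixels"][240:340,140:500,::-1],None,fx=2.2,fy=2.2,interpolation=cv2.INTER_CUBIC); cv2.imwrite("pics/topzoom.png",im)
E
```

```text
board 3371 rect [507.3  25.1] [160.5  56.2] 85.19 zmed 56.683270732294886 zmax 62.991521143000114 mean [507.6  25.3  56.7]
slot 714 rect [ 455.8 -231.8] [41.3 81. ] 89.47 zmed 32.12884783247944 zmax 37.94372135151207 mean [ 456.2 -231.5   31.4]
slotall 991 rect [ 455.7 -232. ] [80.7 64.5] 0.78 zmed 28.943364524441677 zmax 37.94372135151207 mean [ 456.  -230.2   27.5]
clown 756 rect [477.7 228.8] [36.  31.9] 3.95 zmed 94.93810712315229 zmax 138.47061041159247 mean [479.3 223.7  85.7]
dino 1768 rect [727.1  13. ] [172.3  40.2] 71.47 zmed 61.81515098675129 zmax 106.34929916590579 mean [726.5  19.5  62.2]
cup 928 rect [715.1 230.9] [63.8 62.9] 32.32 zmed 43.73794483710674 zmax 62.772298708994185 mean [719.1 236.1  41. ]
cube 1116 rect [ 742.  -202.1] [51.2 49.8] 16.17 zmed 49.25937550933969 zmax 53.952139356217685 mean [ 738.8 -198.6   44.3]
[[497.4  94.9  57. ]
 [486.9 -39.8  57. ]]
table -0.4788861269915401 -0.2018887027734877
```

View pics/topzoom.png

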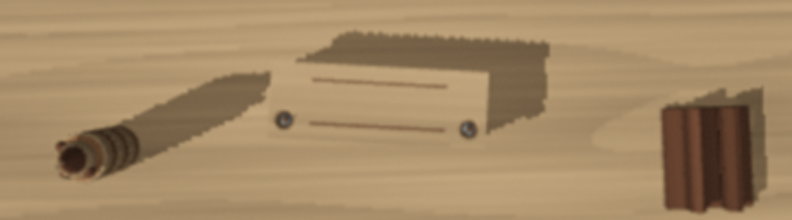

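```bash
cat > log.py <<'E'
from workcell import get_obs
import json
o=get_obs(); json.dump([list(map(float,o["joints"])),list(map(float,o["position"])),list(map(float,o["orientation"]))],open("log.jsonl","a")); open("log.jsonl","a").write("\n")
print(round(o["t"],2),[round(float(x),3) for x in o["joints"]],[round(float(x),1) for x in o["position"]],[round(float(x),3) for x in o["orientation"]],[round(float(x),1) for x in o["force"]],round(o["finger_gap"],3))
E
python3 log.py
python3 -m handwheel '[[[0.1,0.1,0.1,0.05,0,0],[0.2,0.2,0.2,0.1,0,0],[0.2,0.2,0.2,0.15,0,0],[0.2,0.2,0.2,0.2,0,0],[0.2,0.2,0.2,0.2,0,0],[0.2,0.2,0.2,0.2,0,0]]]'; python3 log.py
python3 -m handwheel '[[[0,0.1,0,-0.05,0,0],[0,0.2,0,-0.1,0,0],[0,0.2,0,-0.15,0,0],[0,0.2,0,-0.2,0,0],[0,0.2,0,-0.25,0,0],[0,0.2,0,-0.3,0,0],[0,0.2,0,-0.35,0,0],[0,0.2,0,-0.35,0,0],[0,0.2,0,-0.35,0,0]]]'; python3 log.py
```

```text
0.1 [-1.244, 0.308, 1.508, -0.0, 1.328, -0.073] [224.1, -528.8, 230.5] [-0.001, 0.98, 0.199, -0.0] [-0.5, 0.6, 0.3] 1.0
t: 0.85
position: [324.0, -429.3, 330.8]
orientation: [-0.303, 0.932, 0.189, 0.061]
force: [-0.1, 0.1, 1.1]
finger_gap: 1.003
0.85 [-1.165, 0.502, 1.113, 0.271, 2.098, 0.074] [324.0, -429.3, 330.8] [-0.303, 0.932, 0.189, 0.061] [-0.1, 0.1, 1.1] 1.003
t: 1.98
position: [324.5, -329.3, 332.7]
orientation: [0.229, 0.953, 0.194, -0.045]
force: [0.0, -0.6, 0.9]
finger_gap: 1.001
1.98 [-0.578, -0.054, 1.785, -0.424, 1.171, 0.711] [324.5, -329.3, 332.7] [0.229, 0.953, 0.194, -0.045] [0.0, -0.6, 0.9] 1.001
```

```bash

python3 -m handwheel '[[[0.1,0,0,0.05,0.05,0],[0.2,0.1,0,0.1,0.1,0],[0.3,0.2,0,0.15,0.15,0],[0.3,0.2,0,0.15,0.2,0],[0.3,0.2,0,0.15,0.2,0],[0.3,0.2,0,0.15,0.2,0]]]'; python3 log.py
python3 -m handwheel '[[[0,0.1,0,-0.05,-0.05,0.05],[0,0.2,-0.1,0,-0.1,0.1],[0,0.3,-0.1,0,-0.15,0.15],[0,0.4,-0.1,0,-0.2,0.15],[0.1,0.4,-0.1,0,-0.3,0.15],[0.2,0.4,-0.1,0,-0.3,0.15],[0.2,0.4,-0.1,0,-0.3,0.15],[0.2,0.4,-0.1,0,-0.3,0.15]]]'; python3 log.py
cat > kin.py <<'E'
import numpy as np
from scipy.spatial.transform import Rotation as R
from scipy.optimize import least_squares
rx=lambda a:R.from_euler('x',a);ry=lambda a:R.from_euler('y',a);rz=lambda a:R.from_euler('z',a)
# p: a1,h,L1,eo(elbow offset),L2,L3,d(lateral),dj1,dj4, tool yaw, dj2,dj3,dj5
def fk(q,p,arm=False):
    a1,h,L1,eo,L2,L3,d=p[:7]
    A=rz(q[0]); B=A*ry(q[1]); C=B*ry(q[2]); D=C*rz(q[3]); E=D*ry(q[4]); F=E*rz(q[5])
    s=A.apply([a1,d,h]); e=s+B.apply([0,0,L1]); w=e+C.apply([eo,0,L2]); t=w+E.apply([0,0,L3])
    F=F*rz(np.pi/2) if True else F
    return (t,F,w,e) if arm else (t,F)
LO=np.array([-3.12,-1.05,.14,-1.42,.1,-2.68]);HI=np.array([3.12,2.28,2.33,4.57,2.73,2.68])
def ik(pos,rot,p,q0,n=1):
    def f(q):
        t,F=fk(q,p); return np.r_[(t-pos)/100,(F.inv()*rot).as_rotvec()]
    return least_squares(f,np.clip(q0,LO+1e-3,HI-1e-3),bounds=(LO,HI))
E
cat > fit.py <<'E'
import json
from kin import *
D=[json.loads(l) for l in open("log.jsonl") if l.strip()]
def res(p):
    o=[]
    for q,x,w in D:
        t,F=fk(np.array(q),p); o+=list((t-x)/1.0); Rm=R.from_quat(w,scalar_first=True); o+=list((F.inv()*Rm).as_rotvec()*100)
    return np.array(o)
s=least_squares(res,[0,300,400,0,400,200,40])
np.set_printoptions(precision=2,suppress=True)
print(s.x,s.cost); print(res(s.x).reshape(-1,6)); np.save("p.npy",s.x)
E
python3 fit.py
```

```text
t: 2.72
position: [475.9, -231.4, 329.1]
orientation: [-0.068, 0.919, 0.259, -0.29]
force: [-0.0, -0.1, -0.1]
finger_gap: 1.001
2.73 [-0.371, 0.498, 1.113, -0.266, 2.08, 0.586] [475.9, -231.4, 329.1] [-0.068, 0.919, 0.259, -0.29] [-0.0, -0.1, -0.1] 1.001
t: 3.72
position: [573.3, -30.9, 283.0]
orientation: [0.125, 0.867, 0.46, 0.148]
force: [-0.0, -1.3, 0.0]
finger_gap: 0.997
3.73 [-0.099, 0.089, 1.735, -0.054, 0.931, 0.52] [573.3, -30.9, 283.0] [0.125, 0.867, 0.46, 0.148] [-0.0, -1.3, 0.0] 0.997
[  0.  192.2 646.5 109.2 416.6 371.2  42.2] 1.2277780307829971e-20
[[ 0.  0. -0. -0.  0. -0.]
 [ 0.  0. -0. -0.  0. -0.]
 [-0.  0. -0.  0.  0. -0.]
 [ 0.  0. -0.  0.  0. -0.]
 [-0.  0. -0.  0.  0. -0.]]
```

```bash
cat > plan.py <<'E'
from kin import *
p=np.load("p.npy"); np.set_printoptions(precision=2,suppress=True)
def tool(theta,yaw,flip):
    # tool down with jaw y along angle yaw, then tilt theta about jaw-ish world axis (cos yaw,sin yaw)
    ax=np.array([np.cos(yaw),np.sin(yaw),0]); z=R.from_rotvec(ax*theta).apply([0,0,-1.]); y=ax*(1 if flip else -1); x=np.cross(y,z)
    return R.from_matrix(np.c_[x,y,z])
def solve(mid,theta,yaw,flip,q0,back=0):
    r=tool(theta,yaw,flip); pos=np.array(mid)+r.apply([0,0,19.-back]); s=ik(pos,r,p,q0); return s,pos,r
if __name__=="__main__":
    q=np.array([0,0.1,1.7,0,1.3,0.])
    d=np.deg2rad
    for flip in (0,1):
        for nm,mid,yaw,ths in [("slot-",(456,-232,90),d(0.5),range(0,-91,-10)),("slot+",(456,-232,90),d(0.5),range(0,91,10)),("stand",(507,25,51),d(-4.7),range(-40,41,20))]:
            qq=q.copy()
            for th in ths:
                s,pos,r=solve(mid,d(th),yaw,flip,qq); 
                if s.cost<1e-6: qq=s.x
                _,_,w,e=fk(s.x,p,True); print(nm,flip,th,"ok" if s.cost<1e-8 else s.cost,s.x,"w",w)
E
python3 plan.py
```

```text
slot- 0 0 ok [-0.55  0.4   1.84  0.    0.9   2.58] w [ 456.  -232.   442.2]
slot- 0 -10 0.0028567284780148757 [-0.5   0.38  1.9  -0.12  0.79  2.68] w [ 444.94 -193.58  440.06]
slot- 0 -20 0.02232581322711757 [-0.48  0.36  1.95 -0.18  0.69  2.68] w [ 426.67 -176.68  437.38]
slot- 0 -30 0.06169629957410919 [-0.48  0.34  2.   -0.24  0.61  2.68] w [ 409.67 -164.31  434.58]
slot- 0 -40 0.12228032129652236 [-0.47  0.32  2.04 -0.3   0.53  2.68] w [ 394.39 -155.24  432.2 ]
slot- 0 -50 0.20500146021179408 [-0.47  0.31  2.07 -0.36  0.47  2.68] w [ 381.21 -148.43  430.59]
slot- 0 -60 0.3104496073924148 [-0.47  0.3   2.09 -0.41  0.43  2.68] w [ 370.44 -142.91  429.93]
slot- 0 -70 0.4389024148975218 [-0.47  0.29  2.11 -0.47  0.4   2.68] w [ 362.36 -137.84  430.3 ]
slot- 0 -80 0.5903097717373055 [-0.47  0.28  2.12 -0.54  0.38  2.68] w [ 357.37 -132.31  431.66]
slot- 0 -90 0.7642199709100127 [-0.45  0.27  2.13 -0.61  0.38  2.68] w [ 356.03 -125.28  433.81]
slot+ 0 0 ok [-0.55  0.4   1.84  0.    0.9   2.58] w [ 456.  -232.   442.2]
slot+ 0 10 ok [-0.65  0.44  1.78  0.16  1.03  2.39] w [ 456.53 -293.
[... 2352 characters left out ...]
 1 60 ok [-0.92  0.83  1.5   0.55  1.74 -1.11] w [ 458.66 -537.    266.1 ]
slot+ 1 70 ok [-0.95  0.92  1.45  0.6   1.86 -1.14] w [ 458.89 -562.95  210.46]
slot+ 1 80 ok [-0.96  1.01  1.42  0.66  1.98 -1.15] w [ 459.03 -578.84  151.16]
slot+ 1 90 ok [-0.96  1.1   1.39  0.71  2.1  -1.16] w [ 459.07 -584.19   90.  ]
stand 1 -40 ok [ 0.37  0.65  1.78 -0.68  1.17  0.88] w [525.55 250.63 320.8 ]
stand 1 -20 ok [ 0.19  0.52  1.84 -0.42  0.93  0.56] w [516.87 145.05 381.96]
stand 1 0 ok [-0.03  0.46  1.89 -0.    0.8   0.05] w [507.   25.  403.2]
stand 1 20 ok [-0.27  0.49  1.91  0.46  0.86 -0.51] w [497.13 -95.05 381.96]
stand 1 40 ok [-0.47  0.61  1.9   0.74  1.07 -0.9 ] w [ 488.45 -200.63  320.8 ]
```

```bash
cat > mv.py <<'E'
import sys,numpy as np
from plan import *
from workcell import get_obs
def goto(mid,theta,yaw_deg,back=0,flip=1,cur=None,off=(0,0,0)):
    """print units from current measured pose to grasp-point pose; check ik along the way"""
    o=get_obs(); c=np.array(o["position"]); rc=R.from_quat(o["orientation"],scalar_first=True)
    if cur is not None: c,rc=cur
    r=tool(np.deg2rad(theta),np.deg2rad(yaw_deg),flip); pos=np.array(mid,float)+r.apply([0,0,19.-back])
    d=(pos-c)/500; w=(r*rc.inv()).as_rotvec()/np.pi
    q=np.array(o["joints"])
    for f in np.linspace(0.1,1,10):
        s=ik(c+f*(pos-c),R.from_rotvec(w*np.pi*f)*rc,p,q); q=s.x
        if s.cost>1e-7: print("IK bad at",f,s.cost)
    print("shift",np.round(d,4),"turn",np.round(w,4),"deg",np.round(np.linalg.norm(w)*180,1),"mm",np.round(np.linalg.norm(pos-c)),"rows>=",np.ceil(max(np.linalg.norm(w)*180/10.7,np.linalg.norm(pos-c)/62.5)),"q",q)
E
cat > snap.py <<'E'
import sys,cv2,numpy as np
from workcell import get_obs,vision
for a in sys.argv[1:]:
    n=a.rstrip("0123456789"); s=vision.snapshot(n); np.savez(a+".npz",**s); cv2.imwrite(f"pics/{a}.png",s["pixels"][:,:,::-1])
    print(a,np.round(get_obs()["position"],1),np.round(get_obs()["orientation"],3))
E
python3 snap.py wrist1 top1 top2 top3
python3 - <<'E'
from mv import *
goto((507.3,25.1,51),30,-4.7,back=120)
E
```

```text
wrist1 [573.9 -30.7 282.9] [0.125 0.867 0.46  0.148]
top1 [574.3 -30.5 282.8] [0.125 0.867 0.46  0.148]
top2 [574.6 -30.2 282.6] [0.125 0.866 0.46  0.148]
top3 [574.7 -30.  282.2] [0.125 0.866 0.46  0.148]
shift [-0.14  0.01 -0.29] turn [0.15 0.07 0.19] deg 45.2 mm 161.0 rows>= 5.0 q [-0.49  0.4   1.78  0.51  1.23 -0.64]
```

View pics/wrist1.png

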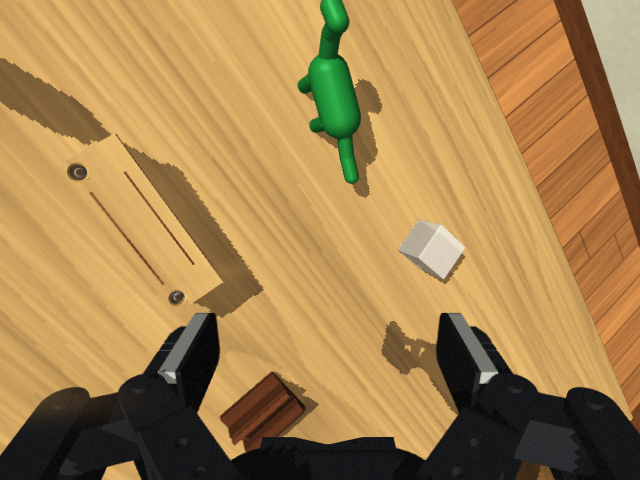

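The wrist view shows the board with its pin holes at (77,172) and (177,297), the slot block at (262,412), and the cube and dinosaur farther off. I'll cross-check the positions from this view.

```bash
python3 - <<'E'
from h import *
np.set_printoptions(precision=1,suppress=True)
def rect(C,ok,box,z):
    (x0,x1,y0,y1)=box; m=ok&(C[...,0]>x0)&(C[...,0]<x1)&(C[...,1]>y0)&(C[...,1]<y1)&(C[...,2]>z[0])&(C[...,2]<z[1])
    P=C[m]; rc=cv2.minAreaRect(P[:,:2].astype(np.float32)); print(len(P),rc,"z",np.median(P[:,2]))
    return P
for n in ["wrist1","scene0","top1"]:
    s=load(n+".npz"); C=cloud(s); ok=s["depth"]>0
    print(n); rect(C,ok,(440,580,-70,120),(50,64)); rect(C,ok,(395,515,-300,-170),(30,40)); P=rect(C,ok,(395,515,-300,-170),(12,40))
    # slot groove: floor points
    m=ok&(abs(C[...,0]-456)<30)&(abs(C[...,1]+232)<12)
    Q=C[m]; 
    for y in range(-246,-218,2):
        k=ok&(abs(C[...,0]-456)<30)&(abs(C[...,1]-y)<1); print(y,np.median(C[k][:,2]) if k.any() else None,end="; ")
    print()
s=load("wrist1.npz"); print(onplane(s,[(77.5,172.5),(177,297.5)],57))
E
```

```text
wrist1
12350 ((505.3116149902344, 24.841567993164062), (160.626220703125, 57.321197509765625), 85.1238021850586) z 57.472982542548465
763 ((454.4017333984375, -232.7358856201172), (38.71416473388672, 80.29621887207031), 89.34131622314453) z 33.99505217622914
2331 ((454.1660461425781, -225.25486755371094), (53.518978118896484, 81.70122528076172), 88.43549346923828) z 27.007092411765086
-246 34.402214199412725; -244 31.604101250704502; -242 23.247752766958087; -240 17.145644894972236; -238 10.730850928204518; -236 11.312683563902482; -234 None; -232 None; -230 None; -228 None; -226 None; -224 None; -222 None; -220 35.27475590385012; 
scene0
2729 ((507.8605651855469, 23.32305908203125), (162.905029296875, 59.27986526489258), 85.63192749023438) z 56.461567243972354
536 ((458.3905944824219, -233.7240447998047), (39.61368179321289, 81.68507385253906), 89.5201416015625) z 33.26360746306375
1320 ((457.9997253417969, -235.3087158203125), (82.41529846191406, 64.13646697998047), 2.4611172676086426) z 27.66387072219794
-246 32.243660574588034; -244 29.436196365541605; -242 26.664633649684333; -2
[... 277 characters left out ...]
273925781), (82.88236236572266, 56.086795806884766), 85.35697937011719) z 56.713938258915164
468 ((455.84564208984375, -232.49400329589844), (80.0361099243164, 38.82597351074219), 0.1965949982404709) z 33.6055184360178
988 ((455.90631103515625, -232.5146484375), (67.22808074951172, 80.98027038574219), 89.41001892089844) z 29.206699810041357
-246 34.57811825595354; -244 31.38196486227025; -242 27.55017878698976; -240 16.978645728990728; -238 9.946806809998236; -236 9.304986644320593; -234 9.676375784258084; -232 9.858687743910309; -230 10.771467913906008; -228 None; -226 None; -224 27.476668320557792; -222 29.762497149991418; -220 33.01760709210623; 
[[496.6  93.7  57. ]
 [485.8 -41.4  57. ]]
```

```bash

python3 -m handwheel '[[[-0.03,0,-0.05,0.03,0.014,0.038],[-0.06,0.01,-0.12,0.06,0.028,0.076],[-0.09,0.01,-0.18,0.09,0.042,0.114],[-0.12,0.01,-0.24,0.12,0.056,0.152],[-0.14,0.01,-0.29,0.15,0.07,0.19],[-0.14,0.01,-0.29,0.15,0.07,0.19],[-0.14,0.01,-0.29,0.15,0.07,0.19],[-0.14,0.01,-0.29,0.15,0.07,0.19]]]' 1
python3 snap.py wrist2
python3 - <<'E'
from mv import *
goto((507,24.7,51),30,-4.7,back=-5)
E
```

```text
t: 4.92
position: [504.7, -23.8, 138.0]
orientation: [-0.175, 0.709, 0.657, 0.185]
force: [-0.1, 0.8, -0.3]
finger_gap: 0.999
wrist2 [504.6 -23.7 138.1] [-0.175  0.709  0.657  0.185]
shift [ 0.01  0.12 -0.22] turn [ 0. -0. -0.] deg 0.7 mm 124.0 rows>= 2.0 q [-0.37  0.55  1.92  0.63  0.95 -0.74]
```

View pics/wrist2.png

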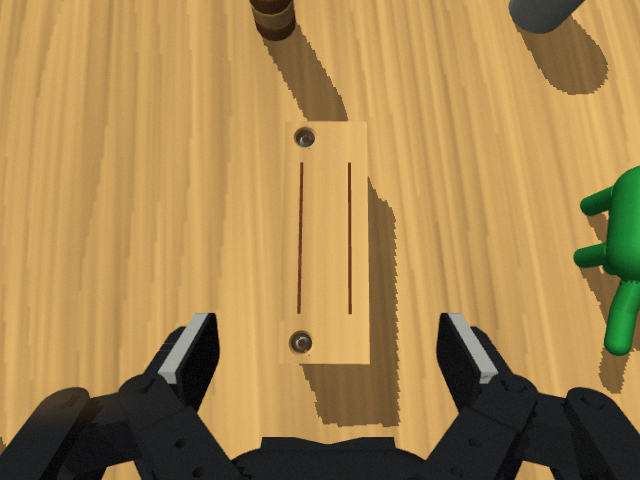

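The wrist view shows the board centred between the jaws, with its edges at columns 283 to 369 and the jaw middle near 328. It is also parallel to the tool.

```bash
sed -i 's/precision=2/precision=4/' plan.py
python3 - <<'E'
from mv import *
goto((507,24.7,51),30,-4.7,back=-5)
E
python3 - <<'E'
from h import *
s=load("wrist2.npz"); print(onplane(s,[(304.5,137.5),(300.5,342.5)],57)); C=cloud(s)
m=(s["depth"]>0)&(C[...,2]>50)&(C[...,2]<64)&(abs(C[...,0]-505)<60)&(abs(C[...,1]-25)<100); print(cv2.minAreaRect(C[m][:,:2].astype(np.float32)))
E
```

```text
shift [ 0.0067  0.1208 -0.2157] turn [ 0.0026 -0.0014 -0.0023] deg 0.7 mm 124.0 rows>= 2.0 q [-0.3745  0.5468  1.9156  0.6304  0.948  -0.737 ]
[[496.87630886  93.87149224  57.        ]
 [485.62637884 -41.27809776  57.        ]]
((505.4569396972656, 25.13934326171875), (160.53404235839844, 56.38664627075195), 85.30973052978516)
```

```bash

python3 -m handwheel '[[[0.002,0.03,-0.054,0,0,0],[0.004,0.06,-0.108,0.002,-0.001,-0.002],[0.005,0.09,-0.162,0.002,-0.001,-0.002],[0.005,0.121,-0.216,0.002,-0.001,-0.002],[0.005,0.121,-0.216,0.002,-0.001,-0.002],[0.005,0.121,-0.216,0.002,-0.001,-0.002]]]' 1
python3 -m handwheel '[[[0,0,0,0,0,0],[0,0,0,0,0,0],[0,0,0,0,0,0],[0,0,0,0,0,0],[0,0,0,0,0,0],[0,0,0,0,0,0]]]' -1
python3 snap.py wrist3
```

```text
t: 5.72
position: [507.7, 35.9, 29.7]
orientation: [-0.176, 0.71, 0.655, 0.189]
force: [1.0, -0.8, 0.7]
finger_gap: 0.997
t: 6.48
position: [507.7, 35.3, 29.6]
orientation: [-0.176, 0.711, 0.654, 0.19]
force: [-0.3, -2.4, 6.8]
finger_gap: 0.645
wrist3 [507.8  35.2  29.6] [-0.176  0.711  0.654  0.19 ]
```

View pics/wrist3.png

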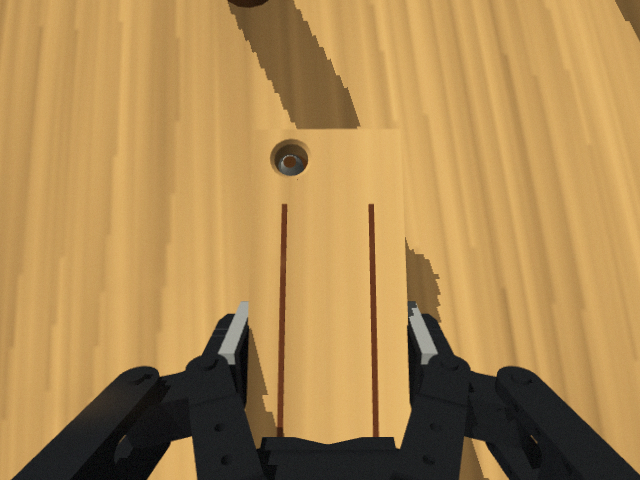

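Both pads are on the board's edges and the gap reads 55 mm. I'll lift straight off the pins.

```bash

python3 -m handwheel '[[[0,0,0.02,0,0,0],[0,0,0.04,0,0,0],[0,0,0.06,0,0,0],[0,0,0.1,0,0,0],[0,0,0.16,0,0,0],[0,0,0.24,0,0,0],[0,0,0.32,0,0,0],[0,0,0.36,0,0,0],[0,0,0.36,0,0,0]]]'
python3 snap.py wrist4 scene4
python3 - <<'E'
from mv import *
goto((456,-232.5,180),-60,-0.4,back=-5)
E
```

```text
t: 7.65
position: [507.5, 35.8, 210.1]
orientation: [-0.175, 0.711, 0.655, 0.19]
force: [0.1, 0.3, -2.7]
finger_gap: 0.643
wrist4 [506.7  35.9 208.8] [-0.176  0.711  0.654  0.189]
scene4 [506.2  36.1 207.9] [-0.177  0.711  0.654  0.188]
shift [-0.1006 -0.5788 -0.0799] turn [-0.4995  0.0208  0.02  ] deg 90.1 mm 296.0 rows>= 9.0 q [ 0.0565  0.5052  2.0284 -1.2054  1.182   0.9072]
```

View pics/wrist4.png

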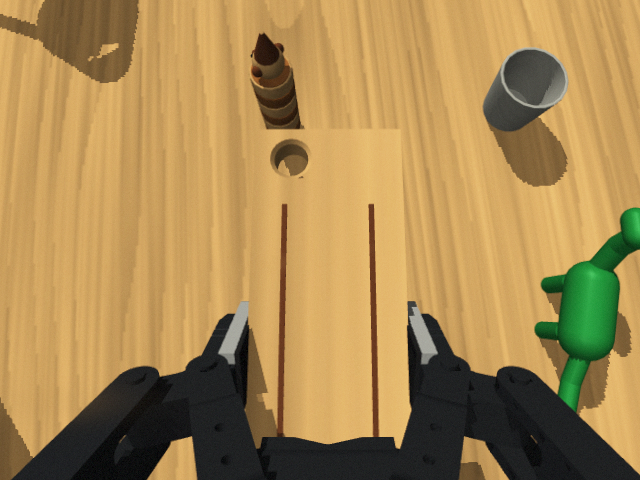

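View pics/scene4.png

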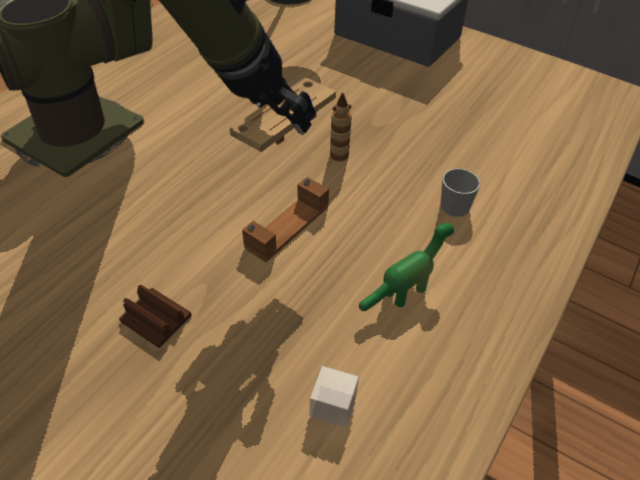

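The board came off cleanly and did not shift in the grip: its end is still at row 128. The bare stand and its pins show at (306,182) and (249,228). Next I'll turn it on end over the slot.

```bash

python3 -m handwheel '[[[0,-0.05,0,-0.05,0.002,0.002],[-0.01,-0.1,0,-0.1,0.004,0.004],[-0.02,-0.17,0,-0.15,0.006,0.006],[-0.03,-0.24,0,-0.2,0.008,0.008],[-0.05,-0.31,0,-0.25,0.01,0.01],[-0.06,-0.38,0,-0.3,0.012,0.012],[-0.07,-0.45,0,-0.35,0.014,0.014],[-0.08,-0.52,0,-0.4,0.016,0.016],[-0.09,-0.55,-0.02,-0.45,0.018,0.018],[-0.1,-0.58,-0.04,-0.5,0.02,0.02]]]'
python3 -m handwheel '[[[0,0,0,0,0,0],[0,0,0,0,0,0],[0,0,0,0,0,0],[0,0,0,0,0,0]]]'
python3 snap.py scene5 top5 wrist5
python3 - <<'E'
from mv import *
goto((456,-232.5,180),-60,-0.4,back=-5)
E
```

```text
t: 9.0
position: [456.2, -253.9, 187.2]
orientation: [0.355, 0.613, 0.61, -0.355]
force: [-1.2, -0.5, -2.4]
finger_gap: 0.643
t: 9.5
position: [457.3, -254.2, 189.8]
orientation: [0.354, 0.615, 0.61, -0.353]
force: [0.3, -0.1, -2.4]
finger_gap: 0.642
scene5 [ 457.2 -254.2  189.7] [ 0.354  0.615  0.61  -0.353]
top5 [ 457.  -254.2  189.5] [ 0.354  0.615  0.61  -0.353]
wrist5 [ 457.  -254.1  189.2] [ 0.354  0.615  0.61  -0.353]
shift [-0.0022  0.0017 -0.0425] turn [ 0.0002  0.0014 -0.0006] deg 0.3 mm 21.0 rows>= 1.0 q [ 0.0565  0.5052  2.0284 -1.2054  1.182   0.9072]
```

View pics/scene5.png

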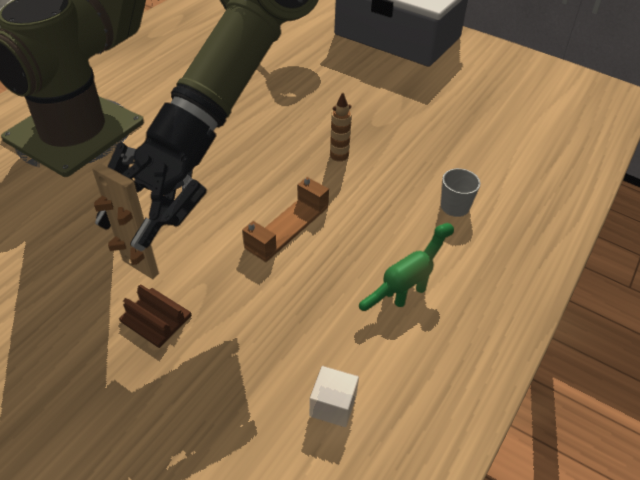

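View pics/wrist5.png

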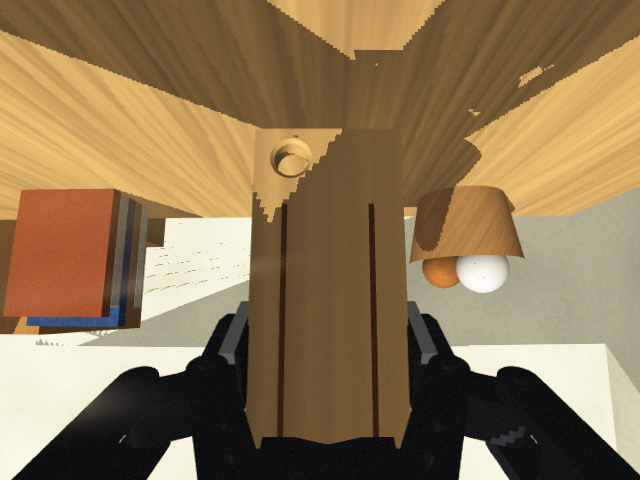

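View pics/top5.png

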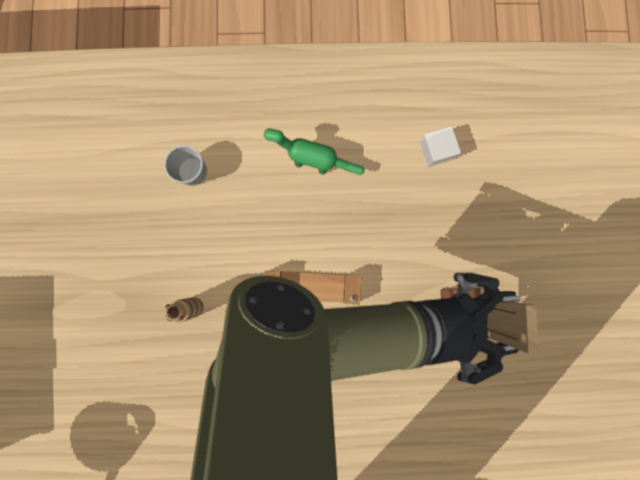

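The board hangs on end above the slot, with the slot block visible below at (155,317) in the scene view. I'll check its plane and its lower end from depth.

```bash
cat > plane.py <<'E'
from h import *
import sys
np.set_printoptions(precision=2,suppress=True)
def fit(P):
    for _ in range(4):
        c=P.mean(0); n=np.linalg.svd(P-c,full_matrices=False)[2][2]; e=(P-c)@n; P=P[abs(e)<2.5]
    return c,n*np.sign(n[1] if abs(n[1])>abs(n[2]) else n[2]),len(P)
E
python3 - <<'E'
from plane import *
s=load("wrist5.npz"); C=cloud(s); P=C[200:430:3,295:365:3].reshape(-1,3); c,n,k=fit(P); print("face",c,n,k)
# plane point at x=456,z=180: y
print("mid y @x456 z=mid:", c[1]-(n[0]*(456-c[0])+n[2]*(190-c[2]))/n[1]-6*n[1])
# edge points: intersect rays with plane for the lower edge (row128) & sides
o,d=rays(s,[(256,128),(400,128),(251,250),(407,250),(291,158)]); t=((c-o)@n)/(d@n); print(o+d*t[:,None])
s=load("scene5.npz"); C=cloud(s); ok=s["depth"]>0
m=ok&(C[...,0]>410)&(C[...,0]<500)&(C[...,1]<-215)&(C[...,1]>-300)&(C[...,2]>60); Q=C[m]; print(len(Q),Q.min(0),Q.max(0))
L=Q[Q[:,2]<170]; print("low pts y",np.percentile(L[:,1],[5,50,95]),np.percentile(L[:,0],[2,98]),L[:,2].min())
E
```

```text
face [ 457.49 -224.03  189.07] [ 1.   -0.    0.01] 318
mid y @x456 z=mid: -2561.847152116069
[[457.58 -89.56 188.35]
 [457.58 -89.41 188.42]
 [457.58 -89.56 188.37]
 [457.58 -89.41 188.39]
 [457.58 -89.62 188.33]]
4228 [ 418.14 -258.41  116.8 ] [ 499.99 -215.09  281.04]
low pts y [-254.42 -240.25 -231.18] [434.97 488.32] 116.80418500812425
```

```bash

python3 - <<'E'
from plane import *
s=load("wrist5.npz"); C=cloud(s); P=C[180:420:4,300:360:4].reshape(-1,3); D=s["depth"][180:420:4,300:360:4].ravel(); P=P[D>0]
print(len(P),P.min(0),P.max(0)); P=P[abs(P[:,1]+228)<12]; c,n,k=fit(P); print("face",c,n,k)
print("mid y @z190:", c[1]-(n[0]*(456-c[0])+n[2]*(190-c[2]))/n[1]-6*n[1])
o,d=rays(s,[(256,128),(400,128),(251,250),(407,250),(291,158)]); t=((c-o)@n)/(d@n); print(o+d*t[:,None])
E
```

```text
894 [ 446.7  -229.45  139.75] [ 467.64 -225.44  223.33]
face [ 457.   -227.49  182.85] [-0.  1.  0.] 894
mid y @z190: -233.49824529786025
[[ 429.43 -227.5   118.72]
 [ 484.97 -227.34  119.14]
 [ 429.2  -227.55  166.39]
 [ 485.57 -227.39  166.66]
 [ 443.17 -227.47  131.18]]
```

The board is vertical. Its middle is at y = -233.5 (slot at -232.5) and its lower edge is at z = 119, so it needs to drop about 109 mm.

```bash

python3 -m handwheel '[[[0,0.002,-0.03,0,0,0],[0,0.002,-0.06,0,0,0],[0,0.002,-0.09,0,0,0],[0,0.002,-0.12,0,0,0],[0,0.002,-0.14,0,0,0],[0,0.002,-0.16,0,0,0],[0,0.002,-0.16,0,0,0],[0,0.002,-0.16,0,0,0]]]'
python3 snap.py scene6 wrist6
python3 - <<'E'
from plane import *
s=load("wrist6.npz"); C=cloud(s); P=C[180:420:4,300:360:4].reshape(-1,3); D=s["depth"][180:420:4,300:360:4].ravel(); P=P[D>0]
P=P[abs(P[:,1]+228)<12]; c,n,k=fit(P); print("face",c,n,k)
o,d=rays(s,[(256,128),(400,128),(251,250),(407,250),(291,158)]); t=((c-o)@n)/(d@n); print(o+d*t[:,None])
s=load("scene6.npz");im=s["pixels"][160:380,60:280,::-1]; cv2.imwrite("pics/s6z.png",cv2.resize(im,None,fx=2.7,fy=2.7,interpolation=cv2.INTER_CUBIC))
E
```

```text
t: 10.65
position: [456.9, -253.0, 108.6]
orientation: [0.354, 0.614, 0.61, -0.354]
force: [-0.2, 0.3, -1.0]
finger_gap: 0.647
scene6 [ 457.  -253.   108.7] [ 0.354  0.614  0.61  -0.354]
wrist6 [ 457.  -253.   108.7] [ 0.354  0.614  0.61  -0.354]
face [ 456.91 -226.32  102.03] [-0.  1.  0.] 895
[[ 429.19 -226.25   38.05]
 [ 484.69 -226.13   38.3 ]
 [ 429.06 -226.35   85.66]
 [ 485.43 -226.23   85.78]
 [ 442.95 -226.25   50.44]]
```

View pics/s6z.png

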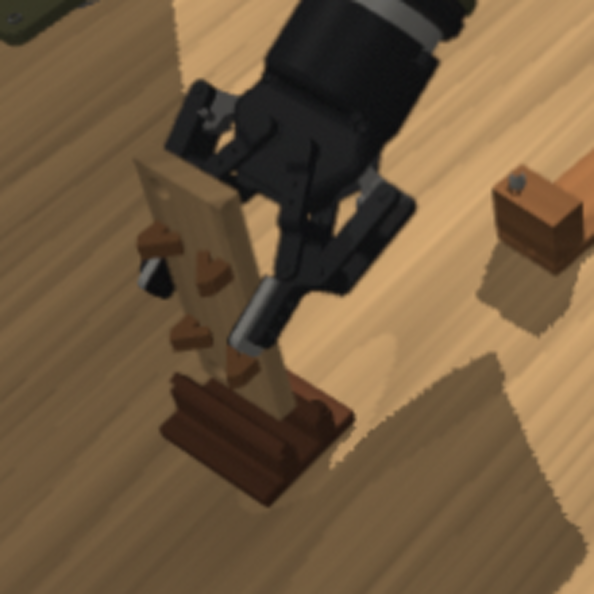

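The board's lower end is lined up over the slot, about 28 mm above its floor. I'll lower it in slow steps and watch the force.

```bash

python3 -m handwheel '[[[0,0,-0.015,0,0,0],[0,0,-0.03,0,0,0],[0,0,-0.04,0,0,0],[0,0,-0.048,0,0,0],[0,0,-0.048,0,0,0]]]'
python3 -m handwheel '[[[0,0,-0.003,0,0,0],[0,0,-0.006,0,0,0],[0,0,-0.006,0,0,0],[0,0,-0.006,0,0,0]]]'
python3 snap.py wrist7
python3 - <<'E'
from plane import *
s=load("wrist7.npz"); C=cloud(s); P=C[180:420:4,300:360:4].reshape(-1,3); D=s["depth"][180:420:4,300:360:4].ravel(); P=P[D>0]
P=P[abs(P[:,1]+228)<12]; c,n,k=fit(P); print("face",c,n,k)
E
```

```text
t: 11.38
position: [456.7, -253.0, 83.9]
orientation: [0.353, 0.614, 0.611, -0.354]
force: [-0.0, -0.0, -1.0]
finger_gap: 0.644
t: 11.88
position: [456.8, -252.9, 81.4]
orientation: [0.354, 0.614, 0.61, -0.354]
force: [-0.0, 0.7, -1.7]
finger_gap: 0.643
wrist7 [ 456.9 -253.    81.4] [ 0.354  0.614  0.61  -0.354]
face [ 456.79 -226.31   76.17] [0. 1. 0.] 866
```

View pics/wrist7.png

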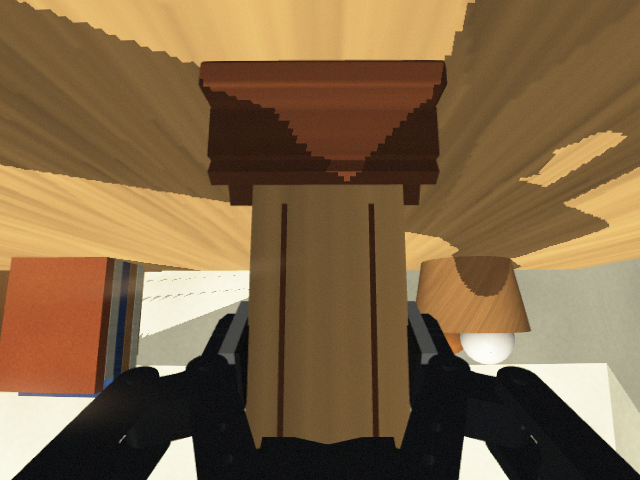

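The board is in the slot, with its lower end about 1 mm above the floor and no contact force. I'll go down the last bit.

```bash

python3 -m handwheel '[[[0,0,-0.001,0,0,0],[0,0,-0.002,0,0,0],[0,0,-0.003,0,0,0],[0,0,-0.003,0,0,0]]]'
python3 -m handwheel '[[[0,0,-0.001,0,0,0],[0,0,-0.002,0,0,0],[0,0,-0.002,0,0,0]]]'
```

```text
t: 12.42
position: [456.9, -253.2, 80.9]
orientation: [0.354, 0.613, 0.61, -0.355]
force: [0.2, 2.4, 4.7]
finger_gap: 0.639
t: 12.8
position: [456.9, -253.4, 80.9]
orientation: [0.355, 0.613, 0.61, -0.355]
force: [-0.1, 3.1, 10.4]
finger_gap: 0.642
```

Contact with the floor, 10 N. I'll relieve it, release, and back out along the tool axis.

```bash

python3 -m handwheel '[[[0,0,0.002,0,0,0],[0,0,0.003,0,0,0],[0,0,0.003,0,0,0]]]'
python3 -m handwheel '[[[0,0,0,0,0,0],[0,0,0,0,0,0],[0,0,0,0,0,0],[0,0,0,0,0,0],[0,0,0,0,0,0]]]' 1
python3 -m handwheel '[[[0,0.02,0.011,0,0,0],[0,0.06,0.035,0,0,0],[0,0.12,0.07,0,0,0],[0,0.18,0.104,0,0,0],[0,0.24,0.14,0,0,0],[0,0.26,0.2,0,0,0],[0,0.26,0.3,0,0,0],[0,0.26,0.38,0,0,0]]]'
python3 snap.py scene8 wrist8 top8
```

```text
t: 13.18
position: [456.9, -253.2, 80.8]
orientation: [0.354, 0.614, 0.61, -0.354]
force: [0.6, 1.5, 4.4]
finger_gap: 0.647
t: 13.8
position: [456.8, -252.9, 80.2]
orientation: [0.354, 0.614, 0.61, -0.354]
force: [0.7, -0.2, 1.1]
finger_gap: 0.998
t: 14.8
position: [456.5, -122.0, 272.1]
orientation: [0.354, 0.614, 0.611, -0.354]
force: [0.4, -0.3, -0.5]
finger_gap: 0.996
scene8 [ 457.9 -122.3  276.9] [ 0.356  0.615  0.609 -0.352]
wrist8 [ 457.8 -122.1  274.3] [ 0.356  0.615  0.61  -0.351]
top8 [ 457.2 -122.1  272.1] [ 0.355  0.615  0.61  -0.352]
```

View pics/scene8.png

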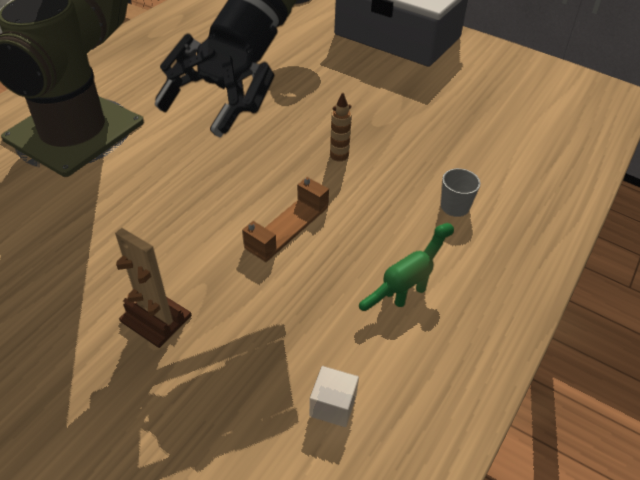

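View pics/top8.png

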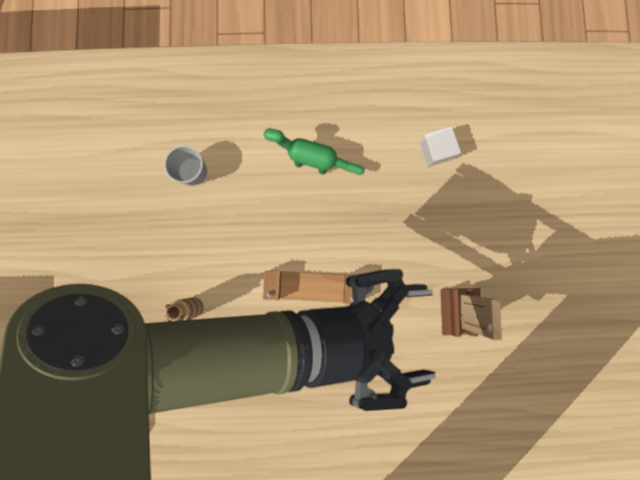

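The board stands in the slot at scene (150,285), roughly upright. I'll measure its lean and plan the move to the other side.

```bash

python3 - <<'E'
from plane import *
for nm in ["wrist8","scene8"]:
    s=load(nm+".npz"); C=cloud(s); ok=s["depth"]>0
    m=ok&(C[...,0]>425)&(C[...,0]<490)&(C[...,1]<-200)&(C[...,1]>-262)&(C[...,2]>45)&(C[...,2]<175); P=C[m]
    m2=P[:,1]; 
    if nm=="scene8":
        c0=P[np.abs(P[:,2]-90)<18]; P=P[(P[:,1]>-243)]
    c,n,k=fit(P); print(nm,len(P),"plane",c,n,k, "zmax",P[:,2].max(),"x",np.percentile(P[:,0],[1,99]))
    for z in (40,90,165): print(z, "face y", c[1]-(n[2]*(z-c[2])+n[0]*(457-c[0]))/n[1])
E
python3 - <<'E'
from mv import *
T=lambda m,th: (np.array(m,float)+tool(np.deg2rad(th),np.deg2rad(-.4),1).apply([0,0,19]),tool(np.deg2rad(th),np.deg2rad(-.4),1))
goto((457,-232.5,290),0,-0.4,0)
goto((457,-340,250),50,-0.4,0,cur=T((457,-232.5,290),0))
goto((457,-232.5,90),60,-0.4,150,cur=T((457,-340,250),50))
goto((457,-232.5,90),60,-0.4,-5,cur=T((457,-232.5-130,165),60))
E
```

```text
wrist8 11055 plane [ 456.69 -225.47  110.14] [ 0.    1.   -0.01] 10596 zmax 171.09471610154793 x [428.86 484.05]
40 face y -225.96291573640428
90 face y -225.60986581274346
165 face y -225.08029092725224
scene8 2072 plane [ 459.11 -237.58  110.  ] [-0.04  1.   -0.03] 1133 zmax 172.16251480550238 x [431.48 487.82]
40 face y -239.45460022990972
90 face y -238.18247277891587
165 face y -236.2742816024251
shift [-0.0003 -0.2208 -0.0022] turn [0.333  0.0002 0.0003] deg 59.9 mm 110.0 rows>= 6.0 q [-0.553   0.1899  1.5682 -0.      1.3835 -0.546 ]
shift [ 0.0002 -0.1859 -0.0664] turn [ 0.2778 -0.0019  0.    ] deg 50.0 mm 99.0 rows>= 5.0 q [-0.9851  0.6561  1.2164  0.4898  1.9995 -0.9442]
shift [-0.0018 -0.041  -0.1646] turn [ 0.0556 -0.0004  0.    ] deg 10.0 mm 85.0 rows>= 2.0 q [-1.0258  0.8396  1.1912  0.5298  2.025  -1.0206]
shift [ 0.0001  0.2687 -0.155 ] turn [0. 0. 0.] deg 0.0 mm 155.0 rows>= 3.0 q [-0.9247  0.8248  1.5113  0.5612  1.721  -1.1117]
```

```bash

python3 -m handwheel '[[[0,0,0.04,0.05,0,0],[0,-0.02,0.06,0.1,0,0],[0,-0.06,0.07,0.15,0,0],[0,-0.1,0.07,0.2,0,0],[0,-0.15,0.07,0.25,0,0],[0,-0.2,0.06,0.3,0,0],[0,-0.22,0.04,0.333,0,0],[0,-0.26,0.02,0.38,0,0],[0,-0.3,0,0.43,0,0],[0,-0.34,-0.02,0.48,0,0]]]' 1
python3 -m handwheel '[[[0,-0.04,-0.01,0.05,0,0],[0,-0.07,-0.03,0.1,0,0],[0,-0.1,-0.06,0.15,0,0],[0,-0.12,-0.1,0.18,0,0],[0,-0.12,-0.16,0.187,0,0],[0,-0.12,-0.2,0.187,0,0],[0,-0.12,-0.2,0.187,0,0],[0,-0.12,-0.2,0.187,0,0]]]'
python3 snap.py scene9 wrist9
python3 - <<'E'
from mv import *
goto((456.8,-231.6,90),60,-0.4,150)
E
```

```text
t: 16.2
position: [456.9, -293.1, 259.6]
orientation: [-0.164, 0.689, 0.687, 0.162]
force: [0.2, 0.5, -0.1]
finger_gap: 0.999
t: 17.2
position: [457.3, -352.7, 161.6]
orientation: [-0.355, 0.613, 0.612, 0.352]
force: [0.1, 0.8, 0.2]
finger_gap: 1.002
scene9 [ 457.3 -352.9  162. ] [-0.354  0.613  0.613  0.352]
wrist9 [ 457.3 -353.   162.1] [-0.354  0.613  0.613  0.352]
shift [-0.0027  0.0159 -0.0131] turn [ 0.0009 -0.0009 -0.0026] deg 0.5 mm 10.0 rows>= 1.0 q [-1.0254  0.8386  1.1937  0.5297  2.0236 -1.0211]
```

View pics/scene9.png

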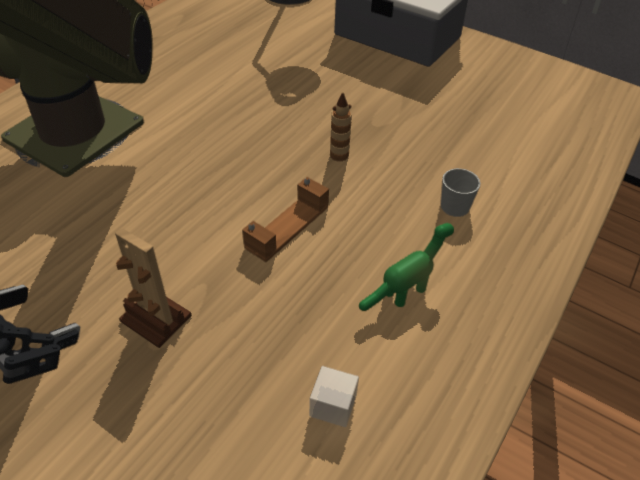

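View pics/wrist9.png

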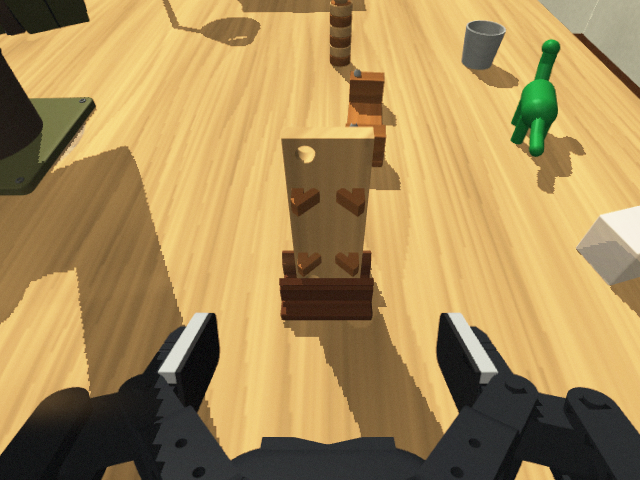

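The wrist view shows the cradle side facing the gripper, with the Vs at rows 200 and 262. The board spans columns 283 to 372, centred between the jaws. I'll move in and grip between the Vs.

```bash

python3 -m handwheel '[[[-0.002,0.06,-0.035,0,0,-0.002],[-0.002,0.12,-0.07,0,0,-0.002],[-0.002,0.18,-0.105,0,0,-0.002],[-0.002,0.23,-0.135,0,0,-0.002],[-0.002,0.26,-0.153,0,0,-0.002],[-0.002,0.284,-0.168,0,0,-0.002],[-0.002,0.284,-0.168,0,0,-0.002],[-0.002,0.284,-0.168,0,0,-0.002]]]' 1
python3 snap.py scene10 wrist10
python3 - <<'E'
from mv import *
goto((456.8,-231.6,90),60,-0.4,-5)
from h import *
s=load("scene10.npz");im=s["pixels"][160:380,20:280,::-1]; cv2.imwrite("pics/s10z.png",cv2.resize(im,None,fx=2.7,fy=2.7,interpolation=cv2.INTER_CUBIC))
E
```

```text
t: 18.3
position: [456.2, -211.9, 76.5]
orientation: [-0.353, 0.615, 0.61, 0.353]
force: [-0.8, -0.4, 0.4]
finger_gap: 1.003
scene10 [ 456.2 -212.    76.5] [-0.353  0.615  0.61   0.353]
wrist10 [ 456.2 -212.    76.4] [-0.353  0.615  0.61   0.353]
shift [0.0015 0.0023 0.0032] turn [ 0.0004 -0.0012 -0.0002] deg 0.2 mm 2.0 rows>= 1.0 q [-0.9242  0.8242  1.5134  0.5615  1.7196 -1.1121]
```

View pics/s10z.png

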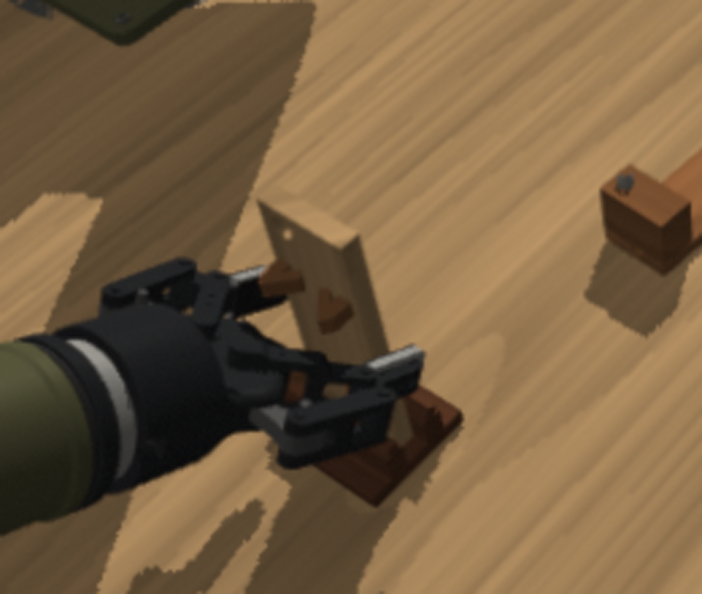

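View pics/wrist10.png

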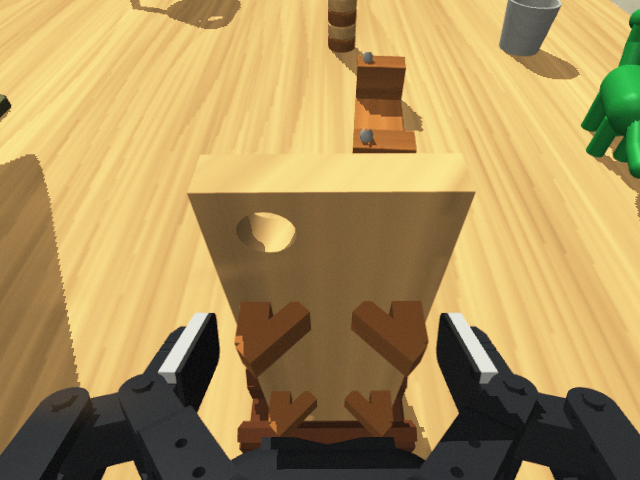

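The jaws straddle the board evenly, with the Vs just ahead of the pads at about row 330. Closing and lifting.

```bash

python3 -m handwheel '[[[0,0.002,0.002,0,0,0],[0,0.002,0.002,0,0,0],[0,0.002,0.002,0,0,0],[0,0.002,0.002,0,0,0],[0,0.002,0.002,0,0,0],[0,0.002,0.002,0,0,0]]]' -1
python3 -m handwheel '[[[0,0,0.02,0,0,0],[0,0,0.05,0,0,0],[0,0,0.1,0,0,0],[0,0,0.16,0,0,0],[0,0,0.22,0,0,0],[0,0,0.28,0,0,0],[0,0,0.34,0,0,0],[0,0,0.36,0,0,0]]]'
python3 snap.py scene11 wrist11
python3 - <<'E'
from mv import *
goto((493.2+14,26,150),-30,-4.6,-5)
E
```

```text
t: 19.15
position: [456.0, -210.1, 77.6]
orientation: [-0.354, 0.615, 0.61, 0.353]
force: [0.5, -2.6, 5.1]
finger_gap: 0.648
t: 20.15
position: [455.9, -210.0, 260.0]
orientation: [-0.352, 0.615, 0.611, 0.353]
force: [-0.2, -0.4, -1.9]
finger_gap: 0.647
scene11 [ 455.9 -210.   260.1] [-0.352  0.615  0.611  0.353]
wrist11 [ 455.8 -210.   258.6] [-0.353  0.615  0.611  0.353]
shift [ 0.1008  0.4481 -0.2588] turn [-0.4988  0.0206 -0.018 ] deg 89.9 mm 264.0 rows>= 9.0 q [ 0.2891  0.4399  1.7348 -0.5195  1.2205  0.6142]
```

View pics/scene11.png

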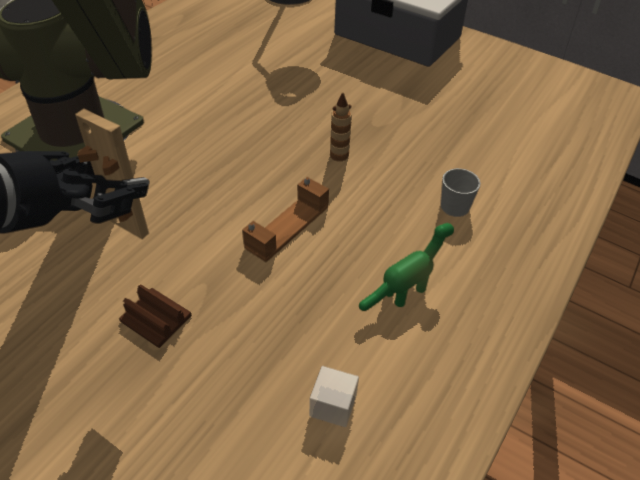

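View pics/wrist11.png

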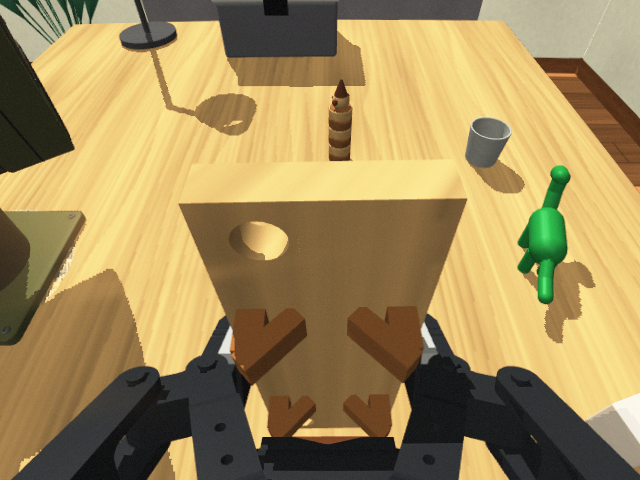

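The board is held firmly clear of the slot with the cradle side toward the gripper. Next I'll turn it flat over the stand and measure the pins.

```bash

python3 -m handwheel '[[[0.01,0.04,0.01,-0.05,0.002,-0.002],[0.02,0.09,0.01,-0.1,0.004,-0.004],[0.03,0.14,0.01,-0.15,0.006,-0.006],[0.04,0.19,0,-0.2,0.008,-0.008],[0.05,0.24,-0.02,-0.25,0.01,-0.01],[0.06,0.29,-0.05,-0.3,0.012,-0.012],[0.07,0.34,-0.08,-0.35,0.014,-0.014],[0.08,0.39,-0.12,-0.4,0.016,-0.016],[0.09,0.43,-0.16,-0.45,0.018,-0.018],[0.1,0.448,-0.2,-0.499,0.02,-0.018]]]'
python3 -m handwheel '[[[0,0,-0.03,0,0,0],[0,0,-0.05,0,0,0],[0,0,-0.05,0,0,0],[0,0,-0.05,0,0,0],[0,0,-0.05,0,0,0]]]'
python3 snap.py scene12 wrist12 top12
python3 - <<'E'
from h import *
for n,box in [("scene11",(230,330,170,245)),("top12",(255,370,260,310)),("top8",(255,300,260,310))]:
    s=load(n+".npz"); u0,u1,v0,v1=box; im=s["pixels"][v0:v1,u0:u1,::-1]; cv2.imwrite(f"pics/{n}_pins.png",cv2.resize(im,None,fx=6,fy=6,interpolation=cv2.INTER_CUBIC))
    hs=cv2.cvtColor(s["pixels"],cv2.COLOR_RGB2HSV)[v0:v1,u0:u1]; m=((hs[...,1]<70)&(hs[...,2]>50)).astype(np.uint8)
    k,l,st,ce=cv2.connectedComponentsWithStats(m)
    for i in range(1,k):
        if st[i,4]>=6: print(n,st[i],ce[i]+[u0,v0],onplane(s,[ce[i]+[u0,v0]],50))
E
```

```text
t: 21.5
position: [505.3, 15.6, 156.4]
orientation: [0.177, 0.709, 0.655, -0.19]
force: [-0.4, -0.8, -2.2]
finger_gap: 0.645
t: 22.12
position: [506.3, 13.1, 133.4]
orientation: [0.176, 0.711, 0.654, -0.188]
force: [-0.5, -1.6, -1.4]
finger_gap: 0.647
scene12 [506.2  13.4 133.3] [ 0.176  0.711  0.654 -0.188]
wrist12 [506.1  13.5 133.2] [ 0.176  0.711  0.654 -0.188]
top12 [506.1  13.7 133. ] [ 0.176  0.711  0.654 -0.188]
scene11 [74  9  6  5 20] [306.55 181.25] [[500.76357508  90.54061615  50.        ]]
scene11 [19 55  5  5 20] [251.  227.1] [[490.19695568 -45.15653106  50.        ]]
top12 [55  3 15  7 70] [317.12857143 266.74285714] [[539.99648739  15.23347488  50.        ]]
top12 [  1   7  11  43 188] [261.78191489 289.85638298] [[504.98476857 106.42258991  50.        ]]
top8 [12 32  6  5 22] [269.54545455 293.90909091] [[498.04690997  93.92876415  50.        ]]
```

View pics/scene12.png

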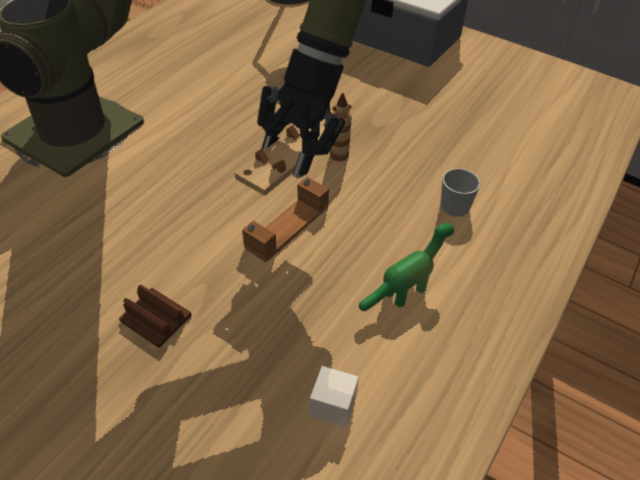

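View pics/wrist12.png

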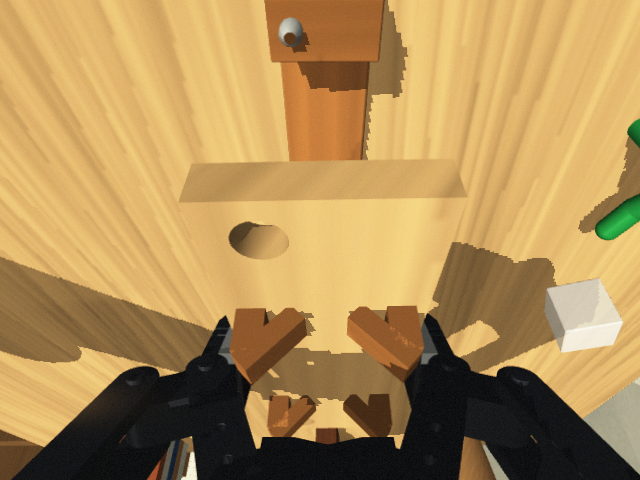

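View pics/scene11_pins.png

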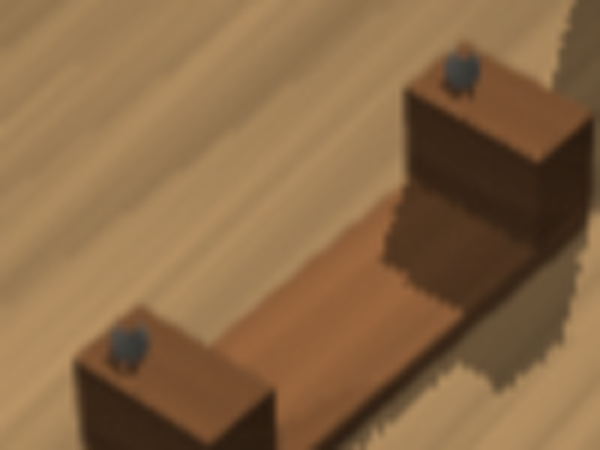

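View pics/top12.png

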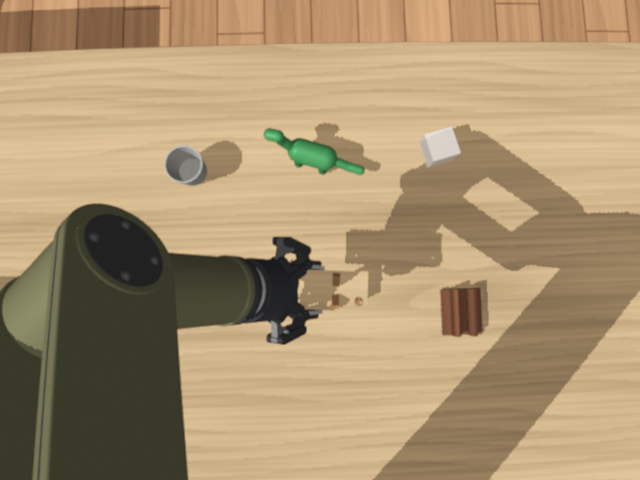

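```bash

python3 - <<'E'
from plane import *
s=load("wrist12.npz"); C=cloud(s); ok=s["depth"]>0
im=s["pixels"][0:260,170:480,::-1]; cv2.imwrite("pics/w12z.png",cv2.resize(im,None,fx=2.5,fy=2.3,interpolation=cv2.INTER_CUBIC))
P=C[206:300:2,310:430:2].reshape(-1,3); c,n,k=fit(P); print("cradle face",c,n,k,len(P))
hs=cv2.cvtColor(s["pixels"],cv2.COLOR_RGB2HSV)[10:60,270:310]; m=(hs[...,1]<80).astype(np.uint8); kk,l,st,ce=cv2.connectedComponentsWithStats(m); print(st,ce+[270,10])
o,d=rays(s,[(180,202),(466,198),(259.5,240.5)]); t=((c-o)@n)/(d@n); print("corners/hole",o+d*t[:,None])
Q=C[12:55,272:308]; mm=(Q[...,2]>40); print("pinblock pts",np.round(C[33,285:296],1))
# ped top plane
P=C[5:58,310:375:2].reshape(-1,3); c2,n2,k2=fit(P); print("ped",c2,n2,k2, P.min(0),P.max(0))
E
```

```text
cradle face [521.18  86.6  161.12] [ 0.01 -0.02  1.  ] 2091 2820
[[   0    0   40   50 1569]
 [   9    8   24   29  431]] [[289.24  35.77]
 [290.45  29.89]]
corners/hole [[485.01 107.   161.83]
 [539.92 102.89 161.3 ]
 [497.74  94.06 161.46]]
pinblock pts [[495.8  95.9  53.7]
 [495.1  92.9  45.8]
 [495.4  92.5  44.9]
 [495.9  92.8  45.8]
 [496.3  92.6  45.4]
 [496.7  92.5  45.1]
 [497.1  92.4  44.8]
 [497.5  92.3  44.7]
 [498.9  95.6  53.6]
 [499.4  95.8  54.4]
 [499.7  95.5  53.7]]
ped [518.53  91.33  45.34] [-0.01 -0.13  0.99] 454 [504.03  79.25  42.82] [532.04 155.83 215.65]
```

View pics/w12z.png

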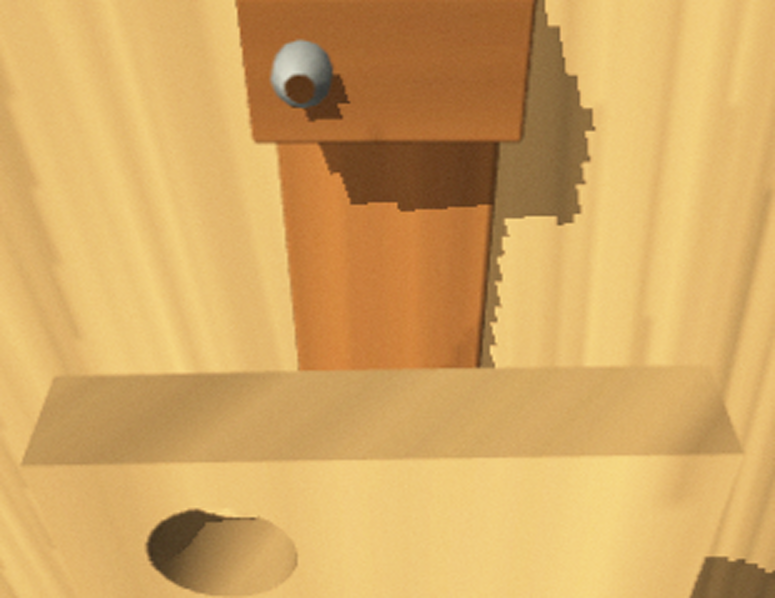

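```bash

cat > seat.py <<'E'
from plane import *
import sys
np.set_printoptions(precision=3,suppress=True)
def run(nm,hole,pin,edge,facebox):
    s=load(nm+".npz"); C=cloud(s); ok=s["depth"]>0
    T=C[ok&(abs(C[...,2])<6)]; ct,nt,kt=fit(T[::20]); print("table",ct,nt,kt)
    r0,r1,c0,c1=facebox; P=C[r0:r1:2,c0:c1:2].reshape(-1,3); P=P[abs(P[:,2]-np.median(P[:,2]))<5]; c,n,k=fit(P); print("face",c,n,k,"of",len(P)," rel tilt n-nt",n-nt)
    o,d=rays(s,[hole]+edge); t=((c-o)@n)/(d@n); X=o+d*t[:,None]; print("hole",X[0]," edge",X[1:]); e=X[-1]-X[1]; print("edge yaw",np.degrees(np.arctan2(e[1],e[0])))
    pn=onplane(s,[pin],54)[0]; print("pin tip",pn); b=X[0]-12*n; print("move needed",(pn-b), "units",(pn-b)/500)
E
python3 - <<'E'
from seat import *
run("wrist12",(258.8,240.0),(289.6,38.3),[(180,202),(466,198)],(206,300,310,430))
E
python3 - <<'E'
from h import *
# edge sub-pixel: row of top-front edge by column gradient
s=load("wrist12.npz"); g=cv2.cvtColor(s["pixels"],cv2.COLOR_RGB2GRAY).astype(float)
g=cv2.GaussianBlur(g,(9,3),0)
pts=[]
for u in range(200,450,10):
    d=np.diff(g[190:212,u]); pts.append((u,190+np.argmax(abs(d))+.5, d[np.argmax(abs(d))]))
print([(a,b,round(c)) for a,b,c in pts])
a=np.array(pts); print(np.polyfit(a[:,0],a[:,1],1), np.polyval(np.polyfit(a[:,0],a[:,1],1),[180,466]))
E
```

```text
table [471.855 -74.613   0.469] [0.001 0.    1.   ] 8734
face [521.262  86.785 161.104] [ 0.008 -0.009  1.   ] 2803 of 2803  rel tilt n-nt [ 0.007 -0.009 -0.   ]
hole [497.585  94.127 161.367]  edge [[484.869 106.777 161.587]
 [540.008 102.685 161.095]]
edge yaw -4.245031125799689
pin tip [497.306  93.781  54.   ]
move needed [ -0.18   -0.456 -95.368] units [-0.    -0.001 -0.191]
[(200, np.float64(201.5), 13), (210, np.float64(201.5), 13), (220, np.float64(201.5), 12), (230, np.float64(201.5), 12), (240, np.float64(200.5), 13), (250, np.float64(200.5), 14), (260, np.float64(200.5), 14), (270, np.float64(200.5), 14), (280, np.float64(200.5), 12), (290, np.float64(199.5), 13), (300, np.float64(199.5), 14), (310, np.float64(199.5), 15), (320, np.float64(199.5), 13), (330, np.float64(199.5), 13), (340, np.float64(199.5), 12), (350, np.float64(198.5), 13), (360, np.float64(198.5), 14), (370, np.float64(198.5), 14), (380, np.float64(198.5), 12), (390, np.float64(198.5), 12), (400, np.float64(198.5), 12), (410, np.float64(197.5), 12), (420, np.float64(197.5), 14), (430, np.float64(197.5), 13), (440, np.float64(197.5), 12)]
[-1.77692308e-02  2.05146154e+02] [201.94769231 196.86569231]
```

```bash

python3 - <<'E'
from h import *
np.set_printoptions(precision=3,suppress=True)
from workcell import get_obs
o=get_obs(); r=R.from_quat(o["orientation"],scalar_first=True); y=r.apply([0,1,0]); z=r.apply([0,0,1]); print(o["position"],y,z,"yaw",np.degrees(np.arctan2(y[1],y[0])))
s=load("wrist12.npz")
g=cv2.GaussianBlur(cv2.cvtColor(s["pixels"],cv2.COLOR_RGB2GRAY).astype(float),(7,1),0)
def subedge(rows,u):
    d=np.abs(np.diff(g[rows[0]:rows[1],u])); i=d.argmax(); w=d[max(0,i-2):i+3]; return rows[0]+max(0,i-2)+(w*np.arange(len(w))).sum()/w.sum()+.5
for nm,rows,us,z in [("ped",(52,70),range(318,376,4),45),("board",(188,210),range(200,450,6),161.3)]:
    v=np.array([subedge(rows,u) for u in us]); f=np.polyfit(us,v,1); e=[us[0],us[-1]]; X=onplane(s,[(e[0],np.polyval(f,e[0])),(e[1],np.polyval(f,e[1]))],z); q=X[1]-X[0]; print(nm,f,"res",np.std(v-np.polyval(f,us)),"yaw",np.degrees(np.arctan2(q[1],q[0])))
# board side edges & corners: left/right edges rows 210..300
E
```

```text
[506.09   13.665 132.996] [ 0.997 -0.082  0.003] [-0.038 -0.496 -0.867] yaw -4.687949355378566
ped [ 0.001 60.473] res 0.10048933354755299 yaw -4.740763562118923
board [ -0.018 205.195] res 0.10952683260811877 yaw -3.45542791221863
```

```bash

python3 - <<'E'
from plane import *
np.set_printoptions(precision=4,suppress=True)
s=load("wrist12.npz"); C=cloud(s)
m=np.zeros((480,640),bool); m[206:218,195:455]=1; m[218:300,305:425]=1; P=C[m]; P=P[abs(P[:,2]-161)<4]
c,n,k=fit(P); print(c,n,k,len(P))
g=cv2.GaussianBlur(cv2.cvtColor(s["pixels"],cv2.COLOR_RGB2GRAY).astype(float),(3,5),0)
g2=cv2.GaussianBlur(cv2.cvtColor(s["pixels"],cv2.COLOR_RGB2GRAY).astype(float),(7,1),0)
def pts_plane(px):
    o,d=rays(s,px); t=((c-o)@n)/(d@n); return o+d*t[:,None]
us=np.arange(200,450,6); v=[]
for u in us:
    d=np.abs(np.diff(g2[188:210,u])); i=d.argmax(); w=d[i-2:i+3]; v.append(188+i-2+(w*np.arange(5)).sum()/w.sum()+.5)
X=pts_plane(np.c_[us,v]); f=np.polyfit(X[:,0],X[:,1],1); print("end edge yaw",np.degrees(np.arctan(f[0])))
for nm,a,b in [("L",(180,202),(214,318)),("R",(466,198),(438,305))]:
    q=[];
    for vv in range(212,300,4):
        uc=a[0]+(vv-a[1])*(b[0]-a[0])/(b[1]-a[1]); lo=int(uc)-10; d=np.abs(np.diff(g[vv,lo:lo+21])); i=d.argmax(); q.append((lo+i+.5,vv,d[i]))
    q=np.array(q); ff=np.polyfit(q[:,1],q[:,0],1); rs=q[:,0]-np.polyval(ff,q[:,1]); X=pts_plane(q[abs(rs)<2][:,:2]); f=np.polyfit(X[:,1],X[:,0],1); print(nm,"res",rs.std(),"yaw from long edge",-np.degrees(np.arctan(f[0])),"x at y=94:",np.polyval(f,94))
E
```

```text
[518.3658  88.7117 161.1448] [ 0.0079 -0.0093  0.9999] 12904 12904
end edge yaw -3.9132942663159263
L res 5.118391979020448 yaw from long edge -5.4415335281583905 x at y=94: 481.87722100452095
R res 0.5732159817888396 yaw from long edge -3.9687318620890863 x at y=94: 539.6748923435896
```

The near hole already matches the pin to about 0.5 mm. Yaw is off by about 0.7° and there is a small tilt. I'll correct both while descending to 15 mm above the pin tips.

```bash

python3 -m handwheel '[[[-0.002,-0.001,-0.03,-0.003,-0.002,-0.004],[-0.002,-0.001,-0.07,-0.003,-0.002,-0.004],[-0.002,-0.001,-0.11,-0.003,-0.002,-0.004],[-0.002,-0.001,-0.14,-0.003,-0.002,-0.004],[-0.002,-0.001,-0.16,-0.003,-0.002,-0.004],[-0.002,-0.001,-0.16,-0.003,-0.002,-0.004],[-0.002,-0.001,-0.16,-0.003,-0.002,-0.004],[-0.002,-0.001,-0.16,-0.003,-0.002,-0.004]]]'
python3 snap.py wrist13 scene13 top13
```

```text
t: 23.28
position: [505.3, 13.7, 52.9]
orientation: [0.18, 0.714, 0.649, -0.19]
force: [0.2, -0.3, -2.2]
finger_gap: 0.644
wrist13 [505.2  13.7  52.9] [ 0.18   0.714  0.649 -0.19 ]
scene13 [505.2  13.6  52.8] [ 0.18   0.714  0.649 -0.191]
top13 [505.1  13.6  52.7] [ 0.18   0.714  0.649 -0.191]
```

View pics/wrist13.png

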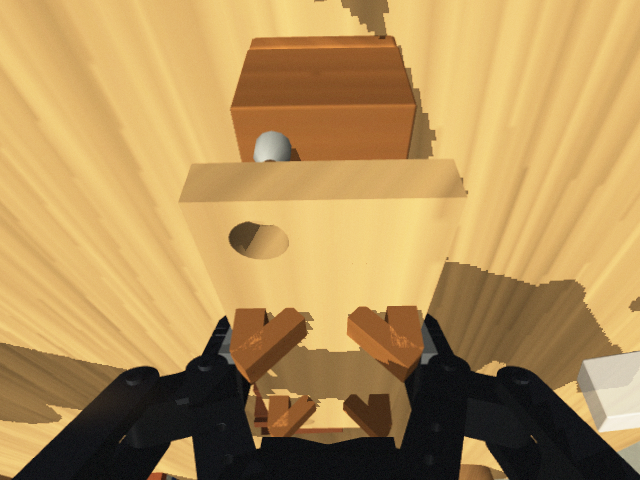

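View pics/scene13.png

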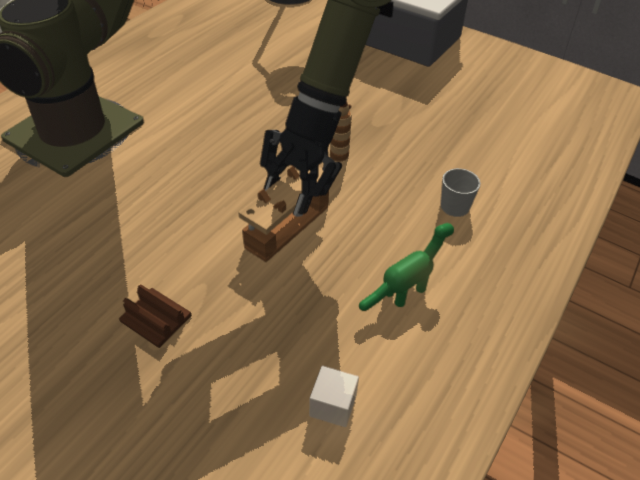

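```bash

cat > seat2.py <<'E'
from plane import *
import sys
np.set_printoptions(precision=4,suppress=True)
def face(nm,pinrows,pincols,pedcols,pedrows):
    s=load(nm+".npz"); C=cloud(s)
    m=np.zeros((480,640),bool); m[206:218,195:455]=1; m[218:300,305:425]=1; P=C[m]; P=P[abs(P[:,2]-np.median(P[:,2]))<4]
    c,n,k=fit(P); print("face",c,n,k,len(P))
    G=cv2.cvtColor(s["pixels"],cv2.COLOR_RGB2GRAY).astype(float)
    g2=cv2.GaussianBlur(G,(7,1),0)
    def onp(px):
        o,d=rays(s,px); t=((c-o)@n)/(d@n); return o+d*t[:,None]
    def rowedge(us,r0,r1):
        v=[]
        for u in us:
            d=np.abs(np.diff(g2[r0:r1,u])); i=max(2,min(len(d)-3,d.argmax())); w=d[i-2:i+3]; v.append(r0+i-2+(w*np.arange(5)).sum()/w.sum()+.5)
        return np.array(v)
    us=np.arange(200,450,6); X=onp(np.c_[us,rowedge(us,188,210)]); f=np.polyfit(X[:,0],X[:,1],1); print("end edge yaw",np.degrees(np.arctan(f[0])))
    us=np.arange(*pedcols,4); v=rowedge(us,*pedrows); f=np.polyfit(us,v,1); print("ped res",(v-np.polyval(f,us)).std()); X=onplane(s,np.c_[us,np.polyval(f,us)],45); f=np.polyfit(X[:,0],X[:,1],1); print("ped yaw",np.degrees(np.arctan(f[0])),"y",X[:,1].mean())
    hs=cv2.cvtColor(s["pixels"],cv2.COLOR_RGB2HSV)[pinrows[0]:pinrows[1],pincols[0]:pincols[1]]; mk=(hs[...,1]<80); vv,uu=np.nonzero(mk); print("pin blob u",uu.min()+pincols[0],uu.max()+pincols[0],"v",vv.min()+pinrows[0],vv.max()+pinrows[0])
    H=onp([(258.8,240.0)])[0]; print("hole top",H,"hole bottom",H-12*n)
    return s
E
python3 - <<'E'
from seat2 import *
s=face("wrist13",(120,158),(245,300),(310,400),(98,112))
im=s["pixels"][60:270,160:480,::-1]; cv2.imwrite("pics/w13z.png",cv2.resize(im,None,fx=2.5,fy=2.5,interpolation=cv2.INTER_CUBIC))
print("pin tip x @z54",onplane(s,[(271,160),(271,164)],54))
E
```

```text
face [518.1174  89.1672  80.0285] [0.002  0.0008 1.    ] 12906 12906
end edge yaw -4.54445801752083
ped res 0.11671165022069348
ped yaw -4.700408516121408 y 104.17941907220374
pin blob u 253 290 v 131 157
hole top [497.3856  94.7871  80.0657] hole bottom [497.3613  94.7771  68.0658]
pin tip x @z54 [[497.9465  95.7884  54.    ]
 [497.6834  94.5071  54.    ]]
```

View pics/w13z.png

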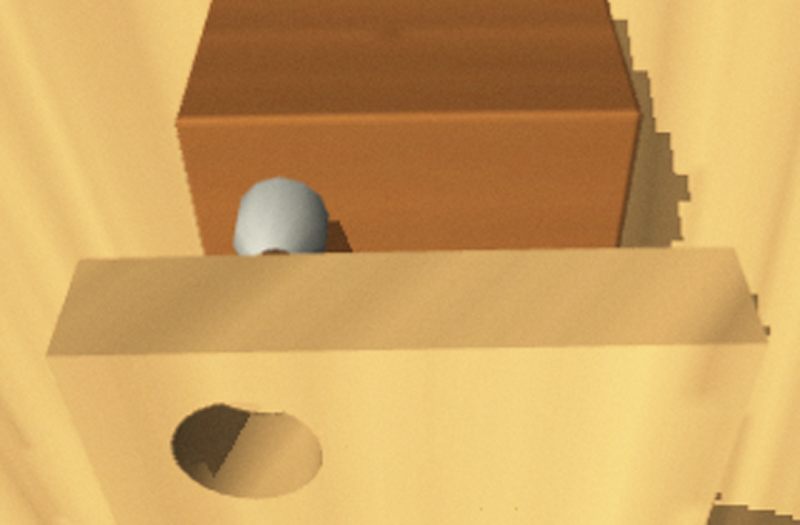

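The board is now level and its yaw is within 0.15°. x is good, and y needs about -1 mm. I'll descend slowly onto the pins.

```bash

python3 -m handwheel '[[[0.0003,-0.002,-0.008,0,0,0],[0.0003,-0.002,-0.016,0,0,-0.0005],[0.0003,-0.002,-0.022,0,0,-0.0005],[0.0003,-0.002,-0.026,0,0,-0.0005],[0.0003,-0.002,-0.03,0,0,-0.0005],[0.0003,-0.002,-0.032,0,0,-0.0005],[0.0003,-0.002,-0.032,0,0,-0.0005]]]'
python3 -m handwheel '[[[0,0,-0.003,0,0,0],[0,0,-0.006,0,0,0],[0,0,-0.009,0,0,0],[0,0,-0.012,0,0,0],[0,0,-0.012,0,0,0]]]'
python3 snap.py wrist14 scene14
python3 - <<'E'
from seat2 import *
s=load("wrist14.npz"); C=cloud(s)
m=np.zeros((480,640),bool); m[206:218,195:455]=1; m[218:300,305:425]=1; P=C[m]; c,n,k=fit(P); print("face",c,n,k)
E
```

```text
t: 24.3
position: [504.9, 12.6, 36.3]
orientation: [0.179, 0.715, 0.648, -0.191]
force: [-0.6, 0.2, -2.9]
finger_gap: 0.647
t: 24.92
position: [505.0, 12.5, 30.3]
orientation: [0.179, 0.715, 0.648, -0.191]
force: [0.6, -1.0, -1.8]
finger_gap: 0.641
wrist14 [505.   12.6  30.3] [ 0.179  0.715  0.648 -0.191]
scene14 [505.   12.5  30.3] [ 0.179  0.715  0.648 -0.191]
face [517.9325  88.1782  57.4329] [ 0.0015 -0.0011  1.    ] 12734
```

View pics/wrist14.png

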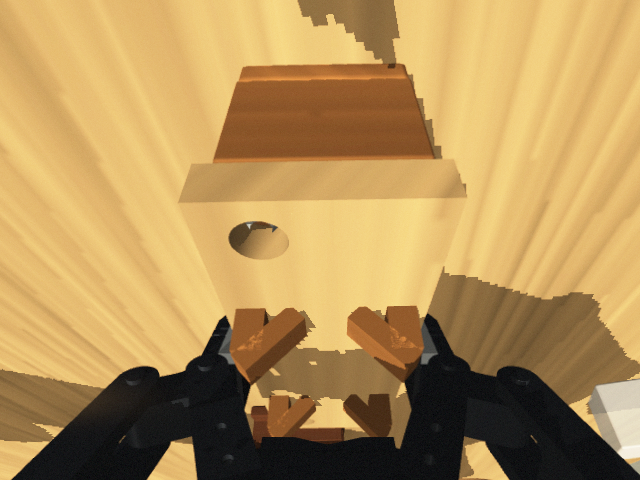

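The face is at z = 57.4, against 57 when seated, with no side force. The pins are in the holes. I'll press the last half millimetre, then release.

```bash

python3 -m handwheel '[[[0,0,-0.001,0,0,0],[0,0,-0.002,0,0,0],[0,0,-0.002,0,0,0]]]'
python3 -m handwheel '[[[0,0,-0.001,0,0,0],[0,0,-0.002,0,0,0],[0,0,-0.002,0,0,0]]]'
```

```text
t: 25.4
position: [505.0, 12.5, 30.1]
orientation: [0.18, 0.715, 0.648, -0.191]
force: [-0.7, 2.2, 5.4]
finger_gap: 0.642
t: 25.78
position: [505.0, 12.5, 30.0]
orientation: [0.18, 0.715, 0.648, -0.191]
force: [-3.0, 3.7, 11.6]
finger_gap: 0.644
```

```bash

python3 -m handwheel '[[[0,0,0.001,0,0,0],[0,0,0.002,0,0,0],[0,0,0.002,0,0,0],[0,0,0.002,0,0,0],[0,0,0.002,0,0,0],[0,0,0.002,0,0,0]]]' 1
python3 -m handwheel '[[[0.001,0.015,0.028,0,0,0],[0.003,0.04,0.07,0,0,0],[0.006,0.07,0.13,0,0,0],[0.009,0.1,0.19,0,0,0],[0.012,0.12,0.26,0,0,0],[0.012,0.1,0.34,0.02,0,0],[0.012,0.05,0.42,0.06,0,0],[0.012,0.0,0.48,0.11,0,0],[0.012,-0.05,0.5,0.16,0,0],[0.012,-0.05,0.5,0.16,0,0]]]'
python3 snap.py wrist15 scene15 top15
```

```text
t: 26.52
position: [504.9, 12.5, 29.2]
orientation: [0.179, 0.715, 0.648, -0.191]
force: [0.7, 0.1, -0.0]
finger_gap: 1.001
t: 27.78
position: [511.7, -17.5, 282.4]
orientation: [-0.002, 0.74, 0.672, -0.022]
force: [-0.7, 0.3, -1.0]
finger_gap: 0.998
wrist15 [510.9 -15.1 281.1] [-0.003  0.739  0.673 -0.023]
scene15 [510.5 -13.2 280.1] [-0.004  0.738  0.675 -0.024]
top15 [510.3 -11.9 279.4] [-0.004  0.737  0.676 -0.024]
```

View pics/wrist15.png

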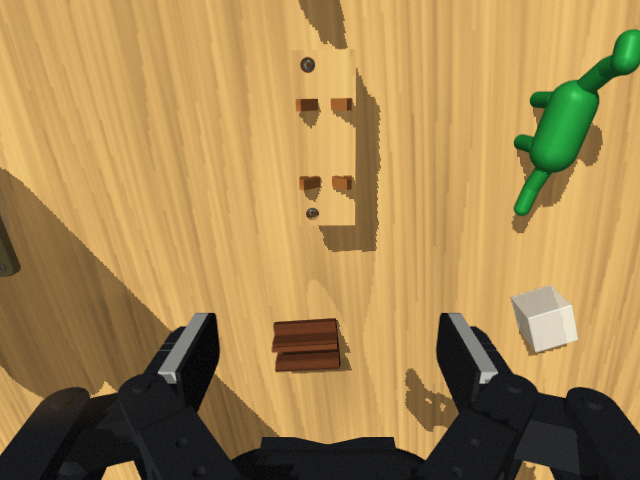

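View pics/scene15.png

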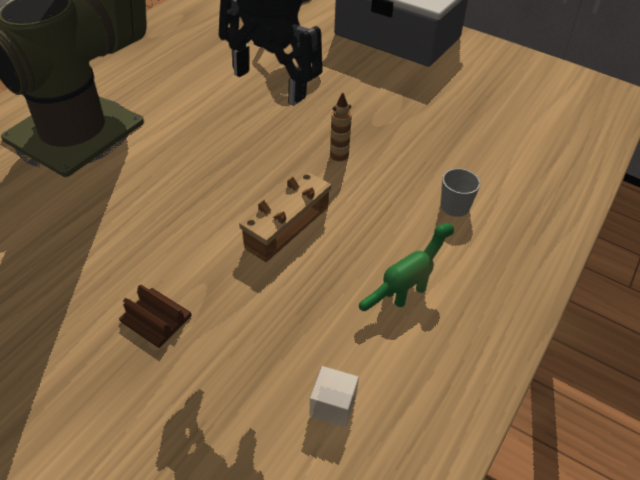

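The board is seated cradle up, with the pin tips showing in both holes. The Vs are visible in the scene view at (265,205) to (305,190). I'll check the seating in numbers, then locate the clown.

```bash

python3 - <<'E'
from plane import *
for n in ["wrist15","scene15","top15"]:
    s=load(n+".npz"); C=cloud(s); ok=s["depth"]>0
    m=ok&(C[...,2]>50)&(C[...,2]<63)&(abs(C[...,0]-507)<50)&(abs(C[...,1]-25)<100); P=C[m]; c,nn,k=fit(P); rc=cv2.minAreaRect(P[:,:2].astype(np.float32)); print(n,"board face",np.round(c,1),nn,k,rc)
    m=ok&(C[...,2]>66)&(C[...,2]<80)&(abs(C[...,0]-507)<40)&(abs(C[...,1]-25)<60); P=C[m]
    if len(P)>20: print(" V pts",len(P),P.mean(0),cv2.minAreaRect(P[:,:2].astype(np.float32)))
for n in ["scene0","top0","scene11","wrist9","wrist11"]:
    s=load(n+".npz"); C=cloud(s); ok=s["depth"]>0
    m=ok&(C[...,2]>12)&(C[...,2]<90)&(abs(C[...,0]-480)<45)&(abs(C[...,1]-222)<45); P=C[m]
    if len(P)<30: print(n,len(P)); continue
    f=lambda q: np.hypot(P[:,0]-q[0],P[:,1]-q[1])-18
    from scipy.optimize import least_squares
    r=least_squares(f,P[:,:2].mean(0),loss="soft_l1"); print(n,len(P),"clown",r.x,"rms",np.std(f(r.x)))
    m=ok&(C[...,2]>128)&(abs(C[...,0]-480)<45)&(abs(C[...,1]-222)<45); Q=C[m]; print("  hat",len(Q),Q.mean(0) if len(Q) else "", Q[:,2].max() if len(Q) else "")
E
```

```text
wrist15 board face [506.1  31.   57.4] [ 0. -0.  1.] 9267 ((505.0798645019531, 24.490745544433594), (160.34910583496094, 56.08838653564453), 85.61884307861328)
 V pts 715 [504.91  27.    71.04] ((504.8733825683594, 24.73965835571289), (79.88554382324219, 48.38345718383789), 85.63853454589844)
scene15 board face [508.8  18.2  56.6] [ 0. -0.  1.] 2087 ((508.15423583984375, 23.035629272460938), (163.7353057861328, 59.67683410644531), 85.4315414428711)
 V pts 206 [509.02  20.34  70.03] ((508.39190673828125, 22.293716430664062), (81.75409698486328, 49.05902099609375), 85.70954895019531)plane.py:6: RuntimeWarning: Mean of empty slice.
  c=P.mean(0); n=np.linalg.svd(P-c,full_matrices=False)[2][2]; e=(P-c)@n; P=P[abs(e)<2.5]
  ret = um.true_divide(
Traceback (most recent call last):
  File "plane.py", line 6, in fit
    c=P.mean(0); n=np.linalg.svd(P-c,full_matrices=False)[2][2]; e=(P-c)@n; P=P[abs(e)<2.5]
                   ~~~~~~~~~~~~~~~~~~~~~~~~~~~~~~~~~~~~~~~~~^^^
IndexError: index 2 is out of bounds for axis 0 with size 0
```

The board is seated: the face heights match the starting ones (57.4 and 56.6) and it is level. Now the clown.

```bash

python3 - <<'E'
from plane import *
from scipy.optimize import least_squares
for n in ["scene0","top0","scene15","wrist9","wrist11","wrist4"]:
    s=load(n+".npz"); C=cloud(s); ok=s["depth"]>0
    m=ok&(C[...,2]>12)&(C[...,2]<90)&(abs(C[...,0]-480)<45)&(abs(C[...,1]-222)<45); P=C[m]
    if len(P)<30: print(n,len(P)); continue
    f=lambda q: np.hypot(P[:,0]-q[0],P[:,1]-q[1])-18
    r=least_squares(f,P[:,:2].mean(0),loss="soft_l1"); print(n,len(P),"clown",r.x,"rms",np.std(f(r.x)))
    m=ok&(C[...,2]>125)&(abs(C[...,0]-480)<45)&(abs(C[...,1]-222)<45); Q=C[m]; print("  hat",len(Q),Q.mean(0) if len(Q) else "", Q[:,2].max() if len(Q) else "")
E
python3 - <<'E'
from mv import *
T=lambda m,th,y: (np.array(m,float)+tool(np.deg2rad(th),np.deg2rad(y),1).apply([0,0,19]),tool(np.deg2rad(th),np.deg2rad(y),1))
goto((478,222,58),60,0,130)
goto((478,222,58),60,0,5,cur=T((478,222-112,58+65),60,0))
goto((505,35,180),-30,-4.6,5,cur=T((478,222,200),60,0))
goto((505,35,80),-30,-4.6,5,cur=T((505,35,180),-30,-4.6))
E
```

```text
scene0 678 clown [477.7  231.34] rms 1.3808487967426832
  hat 43 [479.48 228.22 130.61] 138.5431952033856
top0 288 clown [477.36 231.97] rms 0.3919810780133895
  hat 55 [477.51 230.57 130.55] 138.47061041159247
scene15 688 clown [477.62 231.65] rms 1.3983408235305583
  hat 42 [479.18 228.24 130.69] 136.55480230255023
wrist9 1065 clown [476.37 232.32] rms 1.0069327073047132
  hat 0  
wrist11 922 clown [476.01 232.59] rms 0.9013476830625177
  hat 69 [476.19 228.82 130.89] 139.8476467508301
wrist4 1519 clown [475.72 232.19] rms 0.43926096105983586
  hat 271 [476.81 229.01 130.8 ] 139.84486447965313
shift [-0.0646  0.2756 -0.3319] turn [ 0.342  -0.0261  0.0184] deg 61.8 mm 218.0 rows>= 6.0 q [-0.4702  0.6412  1.9422  0.912   1.3528 -1.066 ]
shift [ 0.      0.2153 -0.125 ] turn [0. 0. 0.] deg 0.0 mm 124.0 rows>= 2.0 q [-0.2677  0.7503  2.0343  1.1346  1.1719 -1.1964]
shift [ 0.0529 -0.4209 -0.0452] turn [-0.4997  0.0201 -0.0201] deg 90.1 mm 213.0 rows>= 9.0 q [ 0.314   0.3968  1.6854 -0.4979  1.3116  0.5863]
shift [ 0.0004  0.005  -0.1913] turn [0. 0. 0.] deg 0.0 mm 96.0 rows>= 2.0 q [ 0.314   0.5277  1.7826 -0.5405  1.1133  0.707 ]
```

```bash

python3 - <<'E'
from mv import *
goto((476.3,232,58),60,0,130)
E
```

```text
shift [-0.068   0.2956 -0.3319] turn [ 0.342  -0.0261  0.0184] deg 61.8 mm 225.0 rows>= 6.0 q [-0.4542  0.6382  1.9543  0.9261  1.3406 -1.0682]
```

```bash

python3 -m handwheel '[[[-0.01,0.04,0,0.05,-0.004,0.003],[-0.02,0.08,0,0.1,-0.008,0.006],[-0.03,0.12,-0.02,0.15,-0.012,0.009],[-0.04,0.16,-0.06,0.2,-0.016,0.012],[-0.05,0.2,-0.11,0.25,-0.02,0.014],[-0.06,0.25,-0.18,0.3,-0.024,0.016],[-0.068,0.295,-0.25,0.342,-0.026,0.018],[-0.068,0.295,-0.3,0.342,-0.026,0.018],[-0.068,0.295,-0.33,0.342,-0.026,0.018],[-0.068,0.295,-0.33,0.342,-0.026,0.018]]]' 1
python3 -m handwheel '[[[0,0,0,0,0,0],[0,0,0,0,0,0],[0,0,0,0,0,0]]]'
python3 snap.py wrist16 scene16
python3 - <<'E'
from mv import *
goto((476.3,232,58),60,0,5)
from plane import *
s=load("wrist16.npz"); C=cloud(s); ok=s["depth"]>0
m=ok&(C[...,2]>12)&(C[...,2]<90)&(abs(C[...,0]-480)<45)&(abs(C[...,1]-232)<45); P=C[m]
f=lambda q: np.hypot(P[:,0]-q[0],P[:,1]-q[1])-18
r=least_squares(f,P[:,:2].mean(0),loss="soft_l1"); print(len(P),"clown",r.x,"rms",np.std(f(r.x)))
E
```

```text
t: 29.18
position: [476.5, 136.7, 113.8]
orientation: [-0.355, 0.612, 0.612, 0.353]
force: [-0.4, 0.1, -0.2]
finger_gap: 1.0
t: 29.55
position: [477.3, 134.9, 115.1]
orientation: [-0.353, 0.613, 0.612, 0.354]
force: [0.2, 0.5, -0.4]
finger_gap: 0.996
wrist16 [477.2 134.8 115. ] [-0.353  0.613  0.612  0.354]
scene16 [477.2 134.8 114.8] [-0.353  0.613  0.612  0.354]
shift [-0.0017  0.2186 -0.1277] turn [0.0002 0.0002 0.0006] deg 0.1 mm 127.0 rows>= 3.0 q [-0.2485  0.7496  2.0422  1.1542  1.1629 -1.2005]
3412 clown [476.13 232.49] rms 0.46443237249730845
```

View pics/wrist16.png

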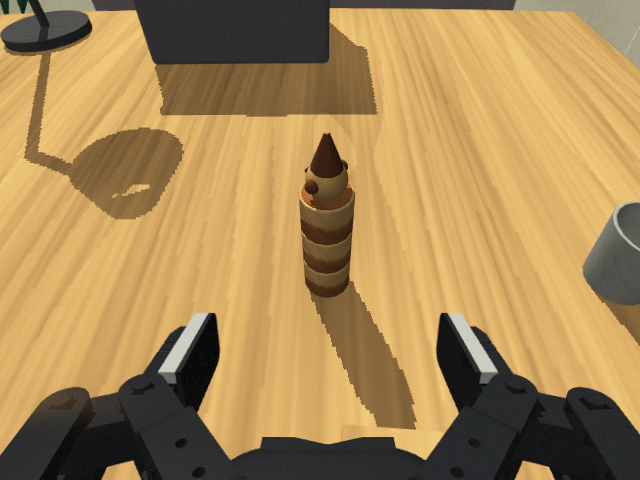

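View pics/scene16.png

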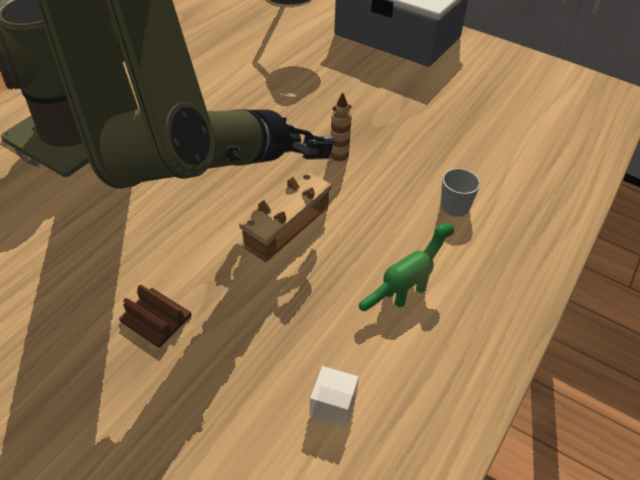

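The clown is centred between the jaws, at columns 302 to 353, measured at (476.1, 232.5). Moving in and gripping.

```bash

python3 -m handwheel '[[[-0.001,0.05,-0.03,0,0,0],[-0.002,0.1,-0.06,0,0,0],[-0.002,0.15,-0.09,0,0,0],[-0.002,0.19,-0.112,0,0,0],[-0.002,0.219,-0.128,0,0,0],[-0.002,0.219,-0.128,0,0,0],[-0.002,0.219,-0.128,0,0,0]]]' 1
python3 -m handwheel '[[[0,0,0,0,0,0],[0,0,0,0,0,0],[0,0,0,0,0,0],[0,0,0,0,0,0],[0,0,0,0,0,0],[0,0,0,0,0,0],[0,0,0,0,0,0]]]' -1
python3 snap.py wrist17
python3 -m handwheel '[[[0,0,0.02,0,0,0],[0,0,0.05,0,0,0],[0,0,0.1,0,0,0],[0,0,0.16,0,0,0],[0,0,0.22,0,0,0],[0,0,0.28,0,0,0],[0,0,0.3,0,0,0],[0,0,0.3,0,0,0]]]'
python3 snap.py wrist18 scene18
python3 - <<'E'
from mv import *
goto((505.9,35,190),-30,-4.6,5)
E
```

```text
t: 30.52
position: [476.3, 244.2, 50.5]
orientation: [-0.353, 0.613, 0.612, 0.354]
force: [0.5, -0.9, -0.4]
finger_gap: 0.997
t: 31.4
position: [476.4, 244.5, 50.6]
orientation: [-0.353, 0.613, 0.612, 0.354]
force: [0.6, -2.9, 6.2]
finger_gap: 0.402
wrist17 [476.4 244.5  50.7] [-0.353  0.613  0.612  0.354]
t: 32.45
position: [475.6, 244.6, 200.6]
orientation: [-0.353, 0.613, 0.612, 0.354]
force: [-0.4, 0.6, -1.7]
finger_gap: 0.402
wrist18 [475.5 244.5 199.9] [-0.353  0.613  0.612  0.353]
scene18 [475.4 244.6 199.5] [-0.354  0.613  0.612  0.353]
shift [ 0.0598 -0.4331 -0.0433] turn [-0.4995  0.02   -0.0193] deg 90.1 mm 220.0 rows>= 9.0 q [ 0.3135  0.3865  1.672  -0.4952  1.3323  0.5743]
```

View pics/wrist18.png

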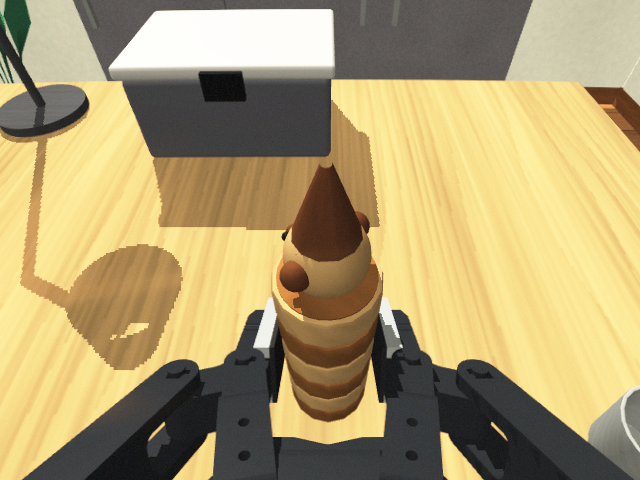

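View pics/scene18.png

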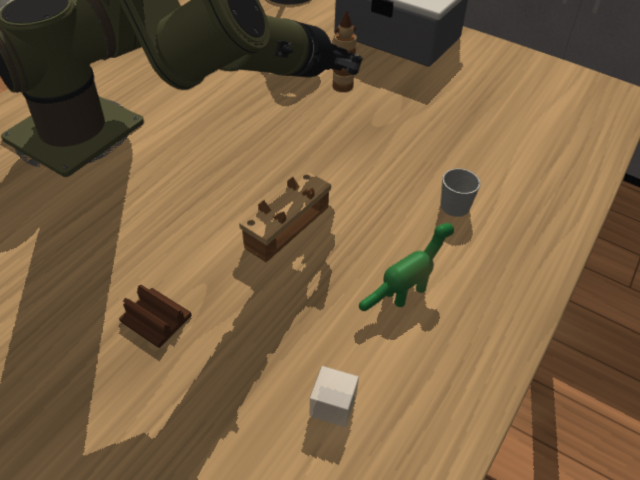

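The clown is held upright in the air. Now I'll lay it over above the cradle.

```bash

python3 -m handwheel '[[[0.006,-0.03,0.01,-0.05,0.002,-0.002],[0.012,-0.07,0.02,-0.1,0.004,-0.004],[0.018,-0.11,0.02,-0.15,0.006,-0.006],[0.024,-0.16,0.02,-0.2,0.008,-0.008],[0.03,-0.21,0.02,-0.25,0.01,-0.01],[0.036,-0.26,0.02,-0.3,0.012,-0.012],[0.042,-0.31,0.01,-0.35,0.014,-0.014],[0.048,-0.36,0,-0.4,0.016,-0.016],[0.054,-0.4,-0.02,-0.45,0.018,-0.018],[0.06,-0.433,-0.043,-0.5,0.02,-0.019]]]'
python3 -m handwheel '[[[0,0,0,0,0,0],[0,0,0,0,0,0],[0,0,0,0,0,0],[0,0,0,0,0,0]]]'
python3 snap.py wrist19 scene19
python3 - <<'E'
from mv import *
goto((505.9,35,190),-30,-4.6,5)
E
```

```text
t: 33.8
position: [505.6, 27.6, 177.7]
orientation: [0.177, 0.709, 0.655, -0.193]
force: [-0.8, 0.4, -2.4]
finger_gap: 0.401
t: 34.3
position: [506.2, 27.6, 179.8]
orientation: [0.176, 0.71, 0.655, -0.189]
force: [-0.4, 0.3, -1.0]
finger_gap: 0.402
wrist19 [506.2  27.6 179.7] [ 0.176  0.71   0.655 -0.19 ]
scene19 [506.1  27.6 179.6] [ 0.176  0.71   0.655 -0.19 ]
shift [-0.0015  0.0008 -0.0034] turn [-0.      0.0003 -0.0002] deg 0.1 mm 2.0 rows>= 1.0 q [ 0.3135  0.3865  1.672  -0.4952  1.3323  0.5743]
```

View pics/wrist19.png

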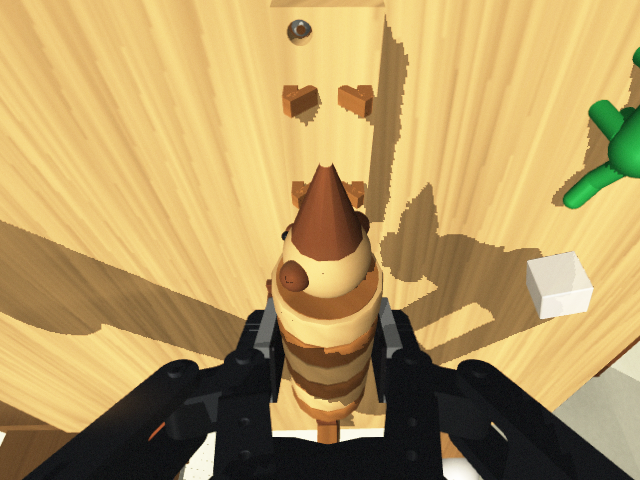

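View pics/scene19.png

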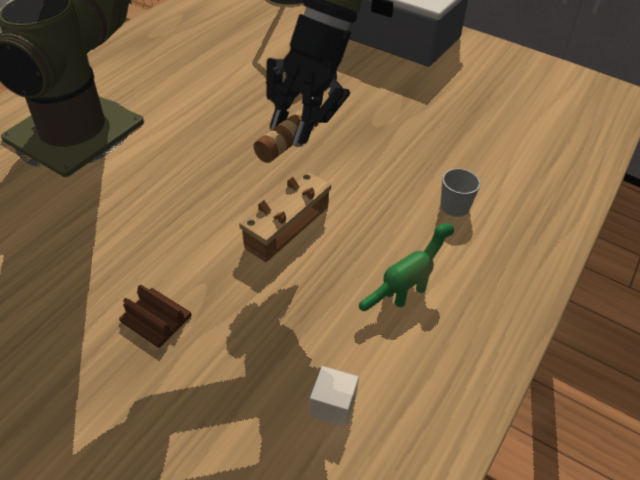

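The clown lies horizontal over the cradle, head towards +y, with its hat tip at (326,163) in the wrist view. It is lined up between the Vs, whose middle is near column 328. I'll lower it.

```bash

python3 -m handwheel '[[[-0.0005,0,-0.04,0,0,0],[-0.0005,0,-0.08,0,0,0],[-0.0005,0,-0.12,0,0,0],[-0.0005,0,-0.15,0,0,0],[-0.0005,0,-0.175,0,0,0],[-0.0005,0,-0.19,0,0,0],[-0.0005,0,-0.2,0,0,0],[-0.0005,0,-0.2,0,0,0],[-0.0005,0,-0.2,0,0,0]]]'
python3 snap.py wrist20 scene20
python3 - <<'E'
from plane import *
from scipy.optimize import least_squares
s=load("wrist20.npz"); C=cloud(s); ok=s["depth"]>0
# upper body visible points: y range just below head
u=np.array([.082,.9966,0]); w=np.array([.9966,-.082,0]); ctr=np.array([505.0,24.9,0])
D=C-ctr; a=D@u; b=D@w; z=C[...,2]
m=ok&(abs(b)<17)&(a>20)&(a<47)&(z>92)&(z<125); print(m.sum())
f=lambda q: np.hypot(b[m]-q[0],z[m]-q[1]-q[2]*(a[m]-30))-18
r=least_squares(f,[0,95,0],loss="soft_l1"); print("axis offset b,z,slope",r.x,np.std(f(r.x)))
m=ok&(abs(b)<17)&(z>85)&(z<125); print("axial extent",np.percentile(a[m],[1,99]))
s=load("scene20.npz");im=s["pixels"][80:280,190:390,::-1]; cv2.imwrite("pics/s20z.png",cv2.resize(im,None,fx=2.9,fy=2.9,interpolation=cv2.INTER_CUBIC))
E
```

```text
t: 35.52
position: [506.0, 28.1, 79.1]
orientation: [0.176, 0.709, 0.656, -0.19]
force: [0.0, -0.4, -1.4]
finger_gap: 0.399
wrist20 [506.   28.1  79.2] [ 0.176  0.709  0.656 -0.19 ]
scene20 [506.   28.1  79.2] [ 0.176  0.709  0.656 -0.19 ]
4272
axis offset b,z,slope [-0.02 90.17 -0.02] 2.0548355168197725
axial extent [-41.24  88.68]
```

View pics/s20z.png

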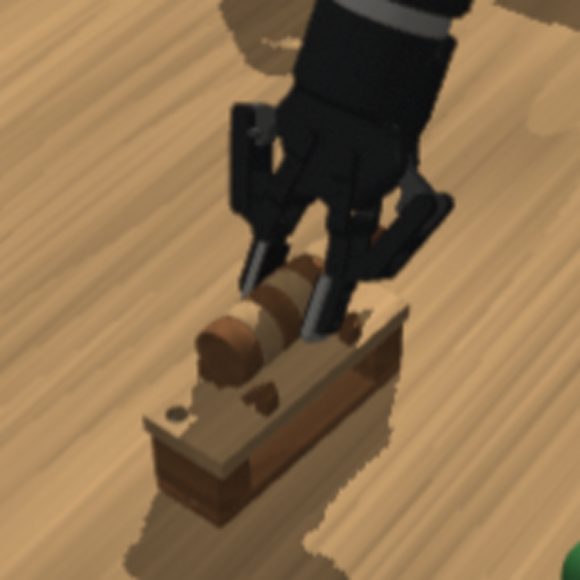

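View pics/wrist20.png

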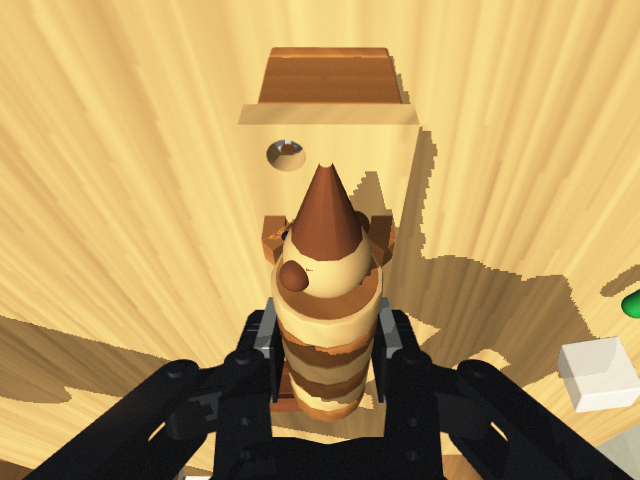

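The clown's axis is centred over the Vs, with a lateral offset of about 0 mm. Its height is about 90.5 and it needs to reach 80. Lowering gently while watching the force.

```bash

python3 -m handwheel '[[[0,-0.001,-0.006,0,0,0],[0,-0.001,-0.011,0,0,0],[0,-0.001,-0.015,0,0,0],[0,-0.001,-0.017,0,0,0],[0,-0.001,-0.017,0,0,0]]]'
python3 -m handwheel '[[[0,0,-0.001,0,0,0],[0,0,-0.002,0,0,0],[0,0,-0.002,0,0,0]]]'
python3 -m handwheel '[[[0,0,-0.001,0,0,0],[0,0,-0.002,0,0,0],[0,0,-0.002,0,0,0]]]'
python3 -m handwheel '[[[0,0,-0.001,0,0,0],[0,0,-0.002,0,0,0],[0,0,-0.002,0,0,0]]]'
```

```text
t: 36.25
position: [505.7, 27.5, 70.2]
orientation: [0.176, 0.709, 0.656, -0.191]
force: [0.0, -0.1, -2.1]
finger_gap: 0.4
t: 36.62
position: [506.0, 27.6, 69.5]
orientation: [0.176, 0.709, 0.656, -0.19]
force: [0.3, -0.3, -0.0]
finger_gap: 0.402
t: 37.0
position: [506.1, 27.5, 69.1]
orientation: [0.176, 0.709, 0.655, -0.19]
force: [-0.5, 0.4, 5.8]
finger_gap: 0.402
t: 37.38
position: [506.2, 27.5, 69.0]
orientation: [0.177, 0.709, 0.655, -0.19]
force: [-1.6, 2.1, 10.2]
finger_gap: 0.402
```

It is in contact with the Vs at 10 N. I'll ease off, open, and retract along the tool axis.

```bash

python3 -m handwheel '[[[0,0,0.001,0,0,0],[0,0,0.002,0,0,0],[0,0,0.002,0,0,0]]]'
python3 -m handwheel '[[[0,0,0,0,0,0],[0,0,0,0,0,0],[0,0,0,0,0,0]]]' 0.1
python3 -m handwheel '[[[0,0,0,0,0,0],[0,0,0,0,0,0],[0,0,0,0,0,0],[0,0,0,0,0,0]]]' 0.8
python3 snap.py wrist21
python3 -m handwheel '[[[0,0.01,0.02,0,0,0],[0.002,0.03,0.055,0,0,0],[0.004,0.06,0.11,0,0,0],[0.006,0.1,0.18,0,0,0],[0.008,0.14,0.25,0,0,0],[0.01,0.18,0.32,0,0,0],[0.012,0.22,0.39,0,0,0],[0.012,0.22,0.39,0,0,0],[0.012,0.22,0.39,0,0,0]]]'
python3 snap.py wrist22 scene22 top22
python3 - <<'E'
from plane import *
s=load("scene22.npz");im=s["pixels"][80:280,190:390,::-1]; cv2.imwrite("pics/s22z.png",cv2.resize(im,None,fx=2.9,fy=2.9,interpolation=cv2.INTER_CUBIC))
E
```

```text
t: 37.75
position: [506.2, 27.5, 69.0]
orientation: [0.176, 0.709, 0.655, -0.19]
force: [-0.8, 1.4, 7.2]
finger_gap: 0.404
t: 38.12
position: [505.4, 27.5, 67.9]
orientation: [0.176, 0.709, 0.656, -0.191]
force: [1.2, -0.1, -1.3]
finger_gap: 0.548
t: 38.62
position: [505.7, 27.6, 68.3]
orientation: [0.176, 0.709, 0.656, -0.191]
force: [0.3, -0.6, 0.4]
finger_gap: 0.901
wrist21 [505.7  27.6  68.3] [ 0.176  0.709  0.656 -0.191]
t: 39.8
position: [511.1, 137.5, 263.2]
orientation: [0.176, 0.709, 0.656, -0.191]
force: [-0.1, 0.8, -0.4]
finger_gap: 0.899
wrist22 [510.8 137.1 262.6] [ 0.175  0.709  0.656 -0.191]
scene22 [510.8 136.8 262.3] [ 0.175  0.709  0.656 -0.192]
top22 [510.8 136.7 262.2] [ 0.175  0.709  0.656 -0.192]
```

View pics/s22z.png

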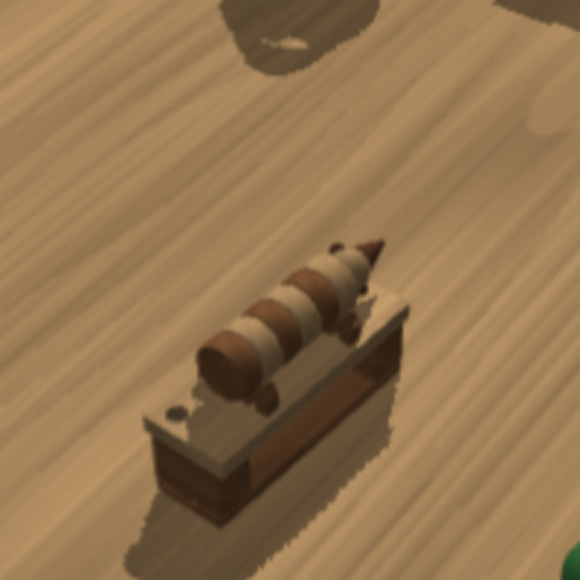

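View pics/wrist22.png

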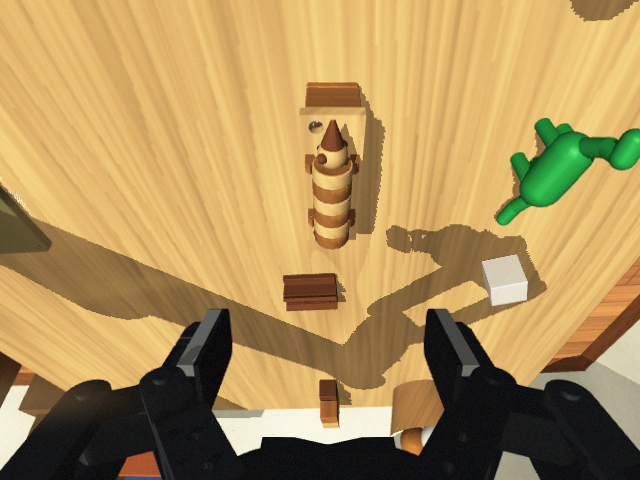

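View pics/scene22.png

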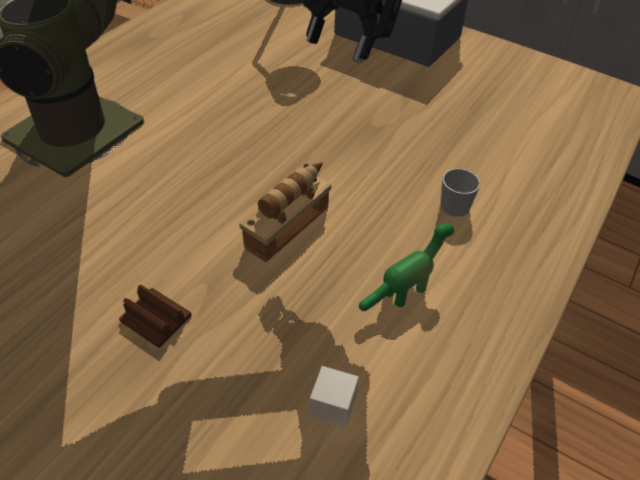

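The clown lies in both Vs with its head towards +y. The cup, dinosaur and cube look unmoved. A last numeric check before handing in.

```bash

python3 - <<'E'
from plane import *
from scipy.optimize import least_squares
u=np.array([.082,.9966,0]); w=np.array([.9966,-.082,0])
for n,ctr in [("wrist22",(505,24.7,0)),("scene22",(508.2,23,0))]:
    s=load(n+".npz"); C=cloud(s); ok=s["depth"]>0
    D=C-np.array(ctr); a=D@u; b=D@w; z=C[...,2]
    m=ok&(abs(b)<17)&(a>-42)&(a<40)&(z>84)&(z<110)
    f=lambda q: np.hypot(b[m]-q[0]-q[3]*a[m],z[m]-q[1]-q[2]*a[m])-18
    r=least_squares(f,[0,80,0,0],loss="soft_l1"); print(n,"clown axis b,z,slopes",r.x,np.std(f(r.x)))
    mm=ok&(abs(b)<20)&(z>70); print(" axial ext",np.percentile(a[mm],[0.5,99.5]))
    m=ok&(z>50)&(z<63)&(abs(a)<85)&(abs(b)<40); c,nn,k=fit(C[m]); print(" board face",c,nn,k)
a=load("scene0.npz"); b=load("scene22.npz"); A=cv2.cvtColor(a["pixels"],cv2.COLOR_RGB2HSV); B=cv2.cvtColor(b["pixels"],cv2.COLOR_RGB2HSV)
g=lambda H:((H[...,0]>45)&(H[...,0]<85)&(H[...,1]>120)); 
for H in (A,B): v,uu=np.nonzero(g(H)[200:330,340:470]); print("dino",uu.mean()+340,v.mean()+200,len(uu))
for nm,(x0,x1,y0,y1) in {"cube":(300,370,360,430),"cup":(435,485,165,220)}.items():
    for s in (a,b):
        C=cloud(s)[y0:y1,x0:x1]; m=(s["depth"][y0:y1,x0:x1]>0)&(C[...,2]>8); print(nm,C[m].mean(0),m.sum())
from workcell import get_obs; o=get_obs(); print(o["t"],o["force"],o["joint_vel"])
E
```

```text
wrist22 clown axis b,z,slopes [ 0.21 79.81  0.   -0.  ] 0.5589975423008988
 axial ext [-733.97  172.68]
 board face [508.2   58.78  57.27] [0. 0. 1.] 2890
scene22 clown axis b,z,slopes [-1.12 79.26 -0.   -0.01] 1.2014402476548394
 axial ext [-49.17 146.78]
 board face [515.15   1.76  56.43] [ 0. -0.  1.] 1268
dino 403.99417334304445 272.85506190823014 1373
dino 403.77479492915734 272.84265473527216 1341
cube [ 747.25 -210.11   43.36] 2099
cube [ 747.3  -210.14   43.39] 2098
cup [716.1  229.    39.99] 1449
cup [716.1  228.84  39.85] 1459
39.95 [ 0.39 -0.36 -0.35] [-0.  0. -0. -0.  0. -0.]
```

All checks pass, so I'm handing in.

```bash
python3 -c "
from workcell import r
print(r.close_job())"
```

```text
the job is handed in; nothing more can be done
None
```

The clown is in bed: the board is back on the stand's pins with the cradle side up, the clown lies in both Vs, and I handed the job in at about 40 s of the 72 s allowed. I lifted the board off and stood it in the slot, gripped it again from the cradle side, and seated it on both pins. I then picked up the clown from upright, laid it in the Vs with its head towards +y, and let go.

The last checks, all passing:
- **Board:** it is level. Its face is at 57.3 mm (wrist camera) and 56.4 mm (scene camera), against 57 mm when seated and the same readings as at the start. After seating, its yaw read 85.4–85.6°, against 85.1–85.6° in the same two cameras at the start.
- **Clown:** its axis is at 79.8 mm (79.3 mm in the scene view), against 80 mm expected, and it is parallel to the board.
- **Bystanders:** the cup, dinosaur and cube are where they started, to within the measuring error.
- **Robot:** clear of everything and at rest, with no contact force.

One small disagreement: the scene camera puts everything about 3 mm further out in x than the wrist camera, so I used the wrist camera for the fits. It puts the clown 0.2 mm off the cradle centreline; the scene camera says 1.1 mm.

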